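# Park the clean rolling pin under the smoother

### The job

The rolling pin has been sanitised, so do not touch it with the gripper: pick up the flat hand smoother by its green handle and, with its face lying flat on top of the pin, press gently and roll the pin slowly along the bench, up the white ramp and over its edge, until it lies in the blue bed square against the stop. The pin dents easily, so never bear down hard on it, also where the ramp lifts it. Then lay the smoother back flat on the orange mat, let go of it, and leave the macarons and other things where they are.

Things in the scene. Friction and masses are not known exactly. Their poses are not given: they have to be found in the camera images.
- pin: straight beech rolling pin, a plain cylinder 44 mm across, 200 mm long, thin red ring near each end, 0.17 to 0.27 kg. Origin at its centre, x along its axis; y, z turn as it rolls. Starts free on the bench before the ramp, axis within 0.06 rad of the rest's x. Rolls back down the ramp if let go. A flat face rolling it moves twice as far as the pin. More than 18 N dents it.
- rest: fixed parking rest, 250 mm wide (x); the pin rolls in its +y. Origin at bench height below the parked pin's centre, z up. Its deck (white ramp, blue bed, white stop) is set 0 to 8 mm down into the bench, differently each time, and no reading tells how far: feel it. At the top of the ramp, y=-13.5 mm, a sharp 3 mm drop to the bed. Parked, the pin's centre is at y=-1 (+-1) mm. No side cheeks.
- ramp_foot (a point): point of the rest at bench height, y=-83.5 mm from its origin: the ramp starts here with the deck fully up and rises evenly to 11 mm over the 70 mm to its top edge; with the deck lower it comes out of the bench later, at the same slope, and its top is 3 to 11 mm high
- stop_line (a point): point of the rest at bench height, y=22 mm from its origin, below the face of the stop; the stop is 14 mm thick and 20 mm higher than the bed; the bed is 0 to 8 mm over the bench. A pin that arrives askew can be left with one end on the ramp's edge: press on it and roll again until it is square
- smoother: hand smoother: flat white plate 85 mm (its x) by 150 mm (its y) by 8 mm thick, on top in the middle a green upright handle 70 mm long along x, 24 mm thick along y, reaching to 59 mm over the underside. Origin at the centre of the flat underside, z up. 0.22 kg. Rigid. At the start it lies on the mat.
- mat: fixed orange mat, 130 mm (x) by 190 mm (y), 3 mm thick, origin at the centre of its underside. The smoother starts on it and goes back on it.
- macaron_a: bystander: filled macaron, 47 mm across, 30 mm high, origin at the centre of its underside; leave alone
- macaron_b: bystander: filled macaron, 47 mm across, 30 mm high, origin at the centre of its underside; leave alone
- macaron_c: bystander: filled macaron, 47 mm across, 30 mm high, origin at the centre of its underside; leave alone
- macaron_d: bystander: filled macaron, 47 mm across, 30 mm high, origin at the centre of its underside; leave alone
- nozzle: bystander: steel piping nozzle standing on its wide end, 32 mm across, 45 mm high, origin at the centre of its underside; leave alone
- jar: bystander: amber glass jar with lid, 70 mm across, 100 mm high, origin at the centre of its underside; leave alone
- bowl: bystander: aluminium bowl, 130 mm across, 60 mm high, origin at the centre of its underside; leave alone
There are look-alikes about, which are no part of the job. Several things look just like the mat: the one meant starts farthest to the robot's right. What is shaped like the smoother but purple is not meant.

How it is judged:
On the way, in this order (a step that is already met when the one before it is completed fails the run):
1. the pin is on the ramp with the smoother pressed on top of it (y of pin in the frame of rest between -0.075 and -0.014 m and contact force between smoother and pin above 0.5 N), for 0.3 s.
2. the pin lies in the bed against the stop (y of pin in the frame of rest between -0.005 and 0.003 m and z of pin in the frame of rest between 0.02 and 0.032 m and x of pin in the frame of rest between -0.026 and 0.026 m and angle between the x axis of pin and the x axis of rest, either way round below 0.03 rad), for 0.3 s.
At the end, for the whole second after the job is handed in: Pin still in the blue bed against the stop (rest y -5 to +3 mm, z 20 to 32 mm, x within 26 mm, axis within 0.03 rad of the rest's x); smoother still and flat (0.08 rad) on the mat, underside within 8 mm of the bench, centre within 50 mm of the mat's centre (all of step 2 and linear speed of each of pin, smoother below 0.01 m/s and horizontal distance between smoother and mat below 0.05 m and angle between smoother's own z axis and vertical below 0.08 rad and z of smoother in the frame of mat below 0.008 m); the robot touches nothing.
It fails at once if the smoother pressed on the pin with more than 18 N (contact force between smoother and pin above 18 N).
It fails at once if the gripper touched the pin (contact force between the fingers and pin above 0.3 N).
It fails at once if the pin was pushed with the smoother's edge or with the smoother not flat on top (contact force between smoother and pin above 0.5 N and (angle between smoother's own z axis and vertical above 0.25 rad or height (world z) of smoother below 0.034 m)).
It fails at once if the pin ran away faster than 0.4 m/s (linear speed of pin above 0.4 m/s).
It fails at once if a bystander was moved by more than 20 mm (distance of any of macaron_a, macaron_b, macaron_c, macaron_d, nozzle, jar, bowl from where it was at the start of the episode above 0.02 m).
It also fails if it takes over 72 s, if anything falls off the work surface, if the arm or the gripper's body presses on something with over 40 N, if the wrist force passes 120 N, or if a joint passes its speed limit or range.

### The arm

A 6-joint arm with a two-finger parallel gripper is mounted at the origin on the work surface. World frame = base frame: x ahead of the robot, y to its left, z up, the work surface at z = 0. Lengths are in m, angles in rad, forces in N, time in s.
With the tool pointing down it reaches from about 0.35 to 0.775 m from the base axis. Payload 5.5 kg.
Tool frame: the origin (TCP) lies midway between the tips of the shut fingers; the grasp point (between the pads) lies robot.grip_point_offset behind it (robot.grip_point_offset is the distance from the TCP to the grasp point, in m); x points along the fingers, y is the direction in which the jaws open and shut, and the axes are right-handed (so a half turn about x gives the same grasp; the last joint's range is limited). The gripper opens to 85 mm and grips with 20 to 120 N. Pads are 22 mm wide; open, the fingers measure 114 mm over their backs; the gripper's body (76 mm by 85 mm) begins 54 mm behind the grasp point. The pads swing forward as they close: fully open they stand 13 mm farther back than shut.
Start: joints at [-1.311, 0.313, 0.046, 1.304, 0, 1.431], TCP at [0.224, -0.53, 0.231] pointing down, gripper open.
Joint ranges: [-2.76, 2.76], [-0.86, 1.69], [-1.03, 1.26], [-2.2, 2.34], [-1.47, 1.5], [-3.14, 3.14]. Speed limits (rad/s): [2.57, 2.57, 3.14, 3.14, 3.14, 3.14].

### API

Orientations are given as a unit quaternion [x, y, z, w].
In Python, from plant import status, read_camera, calibration, ticket, robot gives the robot as it stands. The module is installed in compiled form; this text tells all that it offers.
- The arm moves only by the shell command python3 -m pendant 'ROWS'. ROWS is JSON, a list that holds one entry, the list of rows, each a list of 7 numbers: the shift along the tool's x, y, z scaled (see below), then the turn, a rotation vector about the tool's x, y, z scaled (see below), then the opening in per cent of the stroke, from 0 (shut) to 100 (fully open). A call has exactly 5 rows; each row is the pose to reach, as a shift and turn from the pose commanded when the call began, along the tool's axes at that moment, turning the shorter way round; what a row does not reach only later rows make up. The controller multiplies each number of a shift by 250 mm and each number of a turn by 2 pi rad. A row lasts 1/10 s, in which the tool goes at most 50 mm and 8.59 degrees, less where a joint would pass 70% of its speed; a pose out of reach is approached as far as the arm can. A call with a number of a shift or a turn outside -1 to 1 is refused whole. A call with a gripper value outside its range is refused whole. The fingers move at their own pace and stop on an object; the grip force is fixed at half the most. Time passes only in rows, so rows that repeat a pose let the fingers close, or fill a call up. It gives the time, the measured TCP pose, the force and the opening at its end, in the units of the state.
- status.sense(): the state, without advancing time (a new reading comes with each control period).
- read_camera(name): name is "side" or "top"; returns (picture, depth): 400x640x3 uint8, red, green, blue; 400x640 float32, m along the optical axis (not along the pixel's ray), 0 where there is no reading.
- calibration(name): a dict with "fx", "fy", "cx", "cy" (pixels), "k1" (the pictures are not rectified: a ray, as slopes to the right and down, at radius r is drawn at 1 + k1 r^2 times it, then the intrinsics apply), "extrinsics" (4x4, takes a point from world to camera coordinates). Camera axes: x right, y down, z forward; pixel columns grow to the right and rows downward; lengths in m; the calibration is good to about 2 mm. A picture is of the moment at which its call begins. calibration takes no time and is no camera call.
- ticket.job_done(): hands the job in, once; it reports no verdict.
The state is a dict: "time": time; "q": joint angles; "qvel": joint speeds; "tau": joint torques, N m; "tcp_pos": TCP position; "tcp_rot": TCP orientation; "ft_force": force on the tool from outside, world axes, zero at the start; "wrist_torque": the same for the moment, N m; "grip_width": opening from 0.0 (shut) to 1.0 (fully open).
Only numpy, scipy, OpenCV 4.12 (cv2) and the standard library are available. Lean on these libraries where they do the work, as an engineer would, in place of code of your own. Each camera call takes 0.05 s, during which the arm holds its last target.

## Working session

There is one attempt and no reset: what is moved stays moved. The work goes in short steps, Python scripts to look and compute and a shell command to move; the robot and the scene stay as the last step left them, time stands still between calls to the robot, and variables do not carry over. Pictures are saved under pics/ and viewed, and the job is handed in when it is done.

```bash
mkdir -p pics; ls; python3 - <<'E'
from plant import status, read_camera, calibration, ticket, robot
import cv2,numpy as np
s=status.sense(); print(s); print(robot.grip_point_offset)
for n in("side","top"):
    p,d=read_camera(n); np.savez(f"{n}0.npz",p=p,d=d); cv2.imwrite(f"pics/{n}0.png",p[:,:,::-1]); c=calibration(n);print(n,c)
E
```

```text
pics
{'time': 0.0, 'q': array([-1.31061723e+00,  3.13991455e-01,  4.49673841e-02,  1.30359412e+00,
       -1.56525960e-05,  1.43119955e+00]), 'qvel': array([ 0.00056969,  0.00062957,  0.0015374 ,  0.00049897, -0.00029559,
       -0.00083411]), 'tau': array([ 4.10254434e-04, -4.80616307e+01,  2.98538822e+01,  1.91680470e-02,
       -2.56310642e-05,  8.41636894e-07]), 'tcp_pos': array([ 0.22365158, -0.52916277,  0.23040922]), 'tcp_rot': array([-0.69298284, -0.14104534,  0.69307151, -0.13976009]), 'ft_force': array([-0.44781853, -0.7653169 , -0.59112197]), 'wrist_torque': array([ 0.02693146,  0.03415808, -0.0239271 ]), 'grip_width': 1.0046816156051523}
0.0187
side {'fx': 415.72747810423635, 'fy': 415.72747810423635, 'cx': 317.2476282133608, 'cy': 201.86120792565308, 'k1': -0.07955495207658955, 'extrinsics': array([[-0.76043421, -0.64920055, -0.01668704,  0.42066001],
       [-0.39149842,  0.47877608, -0.78581325,  0.25697197],
       [ 0.51813975, -0.59102633, -0.61823869,  1.01333345],
       [ 0.        ,  0.        ,  0.        ,  1.        ]])}
top {'fx': 445.98473720412443, 'fy': 445.98473720412443, 'cx': 319.047848878412, 'cy': 198.66466464019345, 'k1': -0.08326789292792246, 'extrinsics': array([[ 0.01514509, -0.99977036,  0.01516092, -0.03080046],
       [-0.99181273, -0.01694392, -0.12657175,  0.54277088],
       [ 0.12679957, -0.01311985, -0.99184159,  1.21939077],
       [ 0.        ,  0.        ,  0.        ,  1.        ]])}
```

View pics/top0.png

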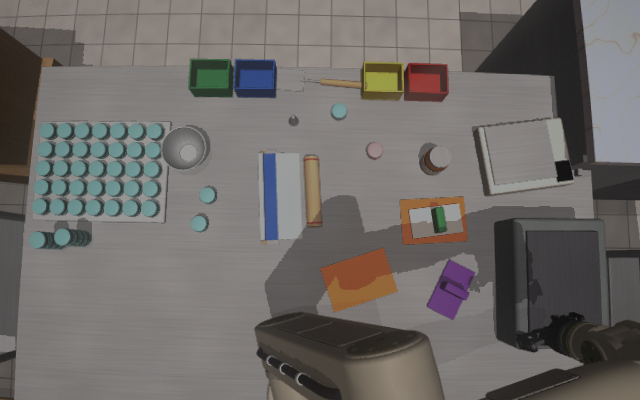

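View pics/side0.png

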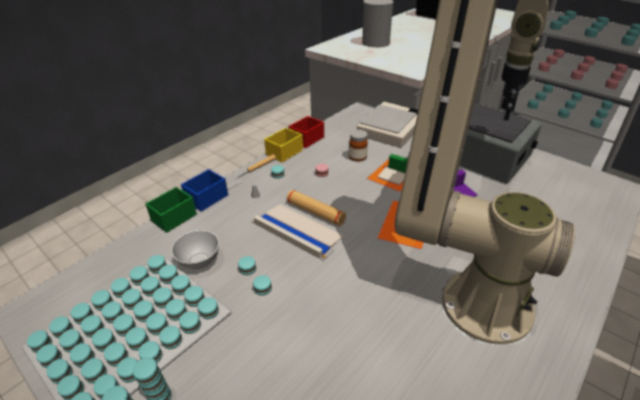

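The top view shows the rest around (280,197) with its stop to the left, the pin at (313,190), and the right-hand mat with the smoother and its green handle at (436,220). The purple decoy is at (452,288) and the jar at (437,158). Next I'll measure them.

```bash
cat > h.py <<'E'
import numpy as np,cv2
from plant import status, read_camera, calibration
def ray(n,uv):
    c=calibration(n);K=np.array([[c['fx'],0,c['cx']],[0,c['fy'],c['cy']],[0,0,1.]])
    x=cv2.undistortPoints(np.array(uv,float).reshape(-1,1,2),K,np.array([c['k1'],0,0,0,0])).reshape(-1,2)
    # model: drawn=(1+k1 r^2)*ray => standard k1
    E=c['extrinsics'];R=E[:3,:3];t=E[:3,3]
    d=np.c_[x,np.ones(len(x))]@R; o=-R.T@t
    return o,d
def onplane(n,uv,z):
    o,d=ray(n,uv); s=(z-o[2])/d[:,2]; return o+s[:,None]*d
def proj(n,P):
    c=calibration(n);K=np.array([[c['fx'],0,c['cx']],[0,c['fy'],c['cy']],[0,0,1.]])
    E=c['extrinsics'];r,_=cv2.Rodrigues(E[:3,:3])
    return cv2.projectPoints(np.array(P,float).reshape(-1,1,3),r,E[:3,3],K,np.array([c['k1'],0,0,0,0]))[0].reshape(-1,2)
def bird(n,p,d,z,x0,x1,y0,y1,res=1e-3):
    "rectified view onto plane z: rows = x descending, cols = y descending"
    xs=np.arange(x1,x0,-res);ys=np.arange(y1,y0,-res)
    X,Y=np.meshgrid(xs,ys,indexing='ij')
    uv=proj(n,np.c_[X.ravel(),Y.ravel(),np.full(X.size,z)]).astype(np.float32).reshape(X.shape+(2,))
    return cv2.remap(p,uv[...,0],uv[...,1],cv2.INTER_CUBIC)
E
python3 - <<'E'
from h import *
f=np.load('top0.npz');p,d=f['p'],f['d']
cv2.imwrite('pics/c1.png',cv2.resize(p[140:260,240:480,::-1],None,fx=3.3,fy=3.3,interpolation=cv2.INTER_CUBIC))
f=np.load('side0.npz');p,d=f['p'],f['d']
cv2.imwrite('pics/c2.png',cv2.resize(p[100:270,230:480,::-1],None,fx=3.2,fy=3.2,interpolation=cv2.INTER_CUBIC))
E
```

```text
(no output)
```

View pics/c1.png

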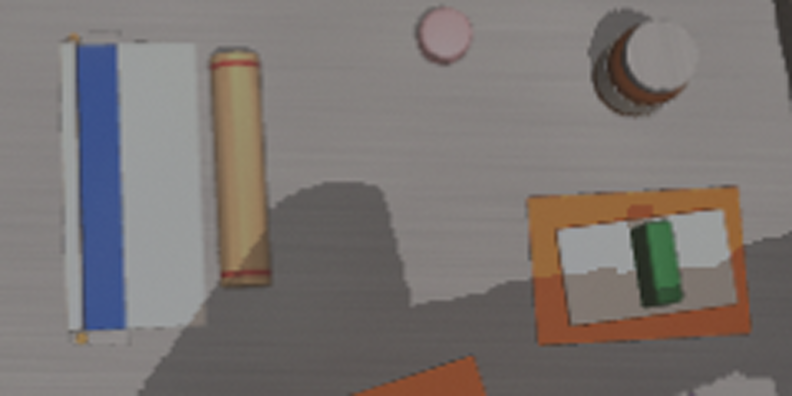

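View pics/c2.png

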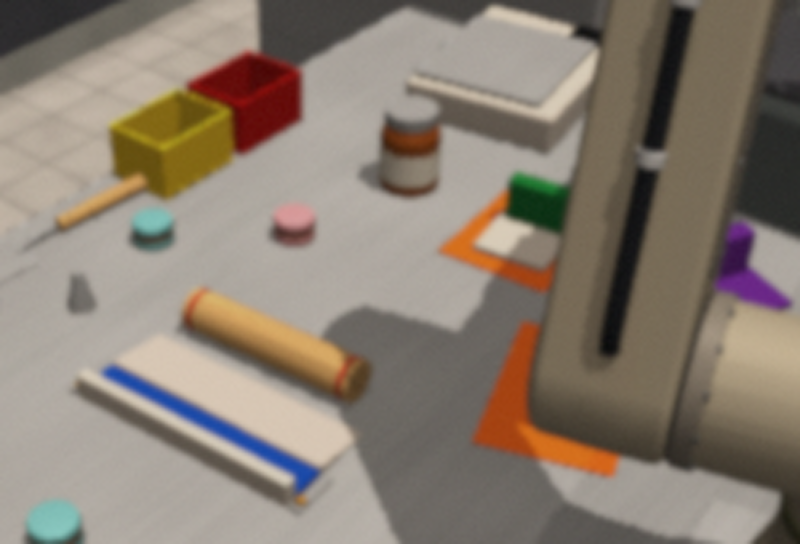

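```bash
python3 - <<'E'
from h import *
f=np.load('top0.npz');p,d=f['p'],f['d']
hsv=cv2.cvtColor(p,cv2.COLOR_RGB2HSV)
# depth -> world z map
v,u=np.mgrid[0:400,0:640]; 
def pts(m):
    vv,uu=np.nonzero(m&(d>0)); c=calibration('top');o,dr=ray('top',np.c_[uu,vv]); return o+dr*d[vv,uu][:,None]
def blob(m,box):
    M=np.zeros(m.shape,np.uint8);x0,y0,x1,y1=box;M[y0:y1,x0:x1]=m[y0:y1,x0:x1]
    n,l,s,c=cv2.connectedComponentsWithStats(M);i=1+np.argmax(s[1:,4]);return l==i
H,S,V=[hsv[...,i] for i in range(3)]
def rect(m,z,name):
    P=pts(m)
    cs,_=cv2.findContours(m.astype(np.uint8),0,cv2.CHAIN_APPROX_NONE);c=max(cs,key=len).reshape(-1,2)
    W=onplane('top',c,z)[:,:2]
    (cx,cy),(w,h),a=cv2.minAreaRect((W*1000).astype(np.float32))
    print(name,'c',round(cx,1),round(cy,1),'size',round(w,1),round(h,1),'ang',round(a,2),'depth z med/min/max',np.round(np.percentile(P[:,2],[2,50,98]),4),m.sum())
    return W
rect(blob((H>105)&(H<125)&(S>100),(250,140,300,250)),0.004,'blue')
rect(blob((H>40)&(H<85)&(S>80),(400,190,470,250)),0.059,'green')
rect(blob((H<20)&(S>130),(395,190,475,250)),0.003,'mat')
rect(blob((H<25)&(S>60),(300,140,330,240)),0.022,'pin')
rect(blob((S<45)&(V>60),(405,200,465,240)),0.011,'plate')
rect(blob((H<20)&(S>130),(315,240,405,315)),0.003,'mat2')
for nm,(a,b) in dict(jar=(438,155),pinkmac=(374,150),mac=(339,111),noz=(293,119),bowl=(185,148),m2=(207,195),m3=(199,223)).items():
    m=np.zeros((400,640),bool);m[b-2:b+3,a-2:a+3]=1;print(nm,np.round(np.median(pts(m),0),3))
# table plane check
for a,b in[(350,170),(360,230),(250,260)]:
    m=np.zeros((400,640),bool);m[b-3:b+4,a-3:a+4]=1;print('bench',np.round(np.median(pts(m),0),4))
b=bird('top',p,d,0.0,0.38,0.70,0.0,0.26,5e-4)
cv2.imwrite('pics/b1.png',b[:,:,::-1]);print(b.shape)
E
```

```text
blue c 552.5 119.2 size 248.7 33.7 ang 3.43 depth z med/min/max [0.0031 0.0081 0.0138] 990
green c 489.8 -359.2 size 65.0 20.9 ang 8.57 depth z med/min/max [0.0572 0.0622 0.0673] 173
mat c 490.4 -353.9 size 128.1 188.2 ang 3.82 depth z med/min/max [-0.0021  0.0033  0.0086] 1267
pin c 567.5 -2.8 size 203.0 41.4 ang 3.79 depth z med/min/max [0.0272 0.0408 0.0475] 1021
plate c 488.9 -358.4 size 83.2 147.6 ang 8.13 depth z med/min/max [0.0062 0.0115 0.0177] 1144
mat2 c 319.5 -137.9 size 127.8 188.5 ang 18.71 depth z med/min/max [-0.0018  0.0033  0.0085] 3021
jar [ 0.66  -0.344  0.1  ]
pinkmac [ 0.687 -0.178  0.03 ]
mac [ 0.802 -0.076  0.031]
noz [0.773 0.057 0.034]
bowl [0.69  0.373 0.006]
m2 [0.549 0.295 0.03 ]
m3 [0.469 0.314 0.03 ]
bench [ 0.6335 -0.1116  0.0007]
bench [ 0.4588 -0.1413  0.0007]
bench [0.3684 0.1714 0.0006]
(640, 520, 3)
```

View pics/b1.png

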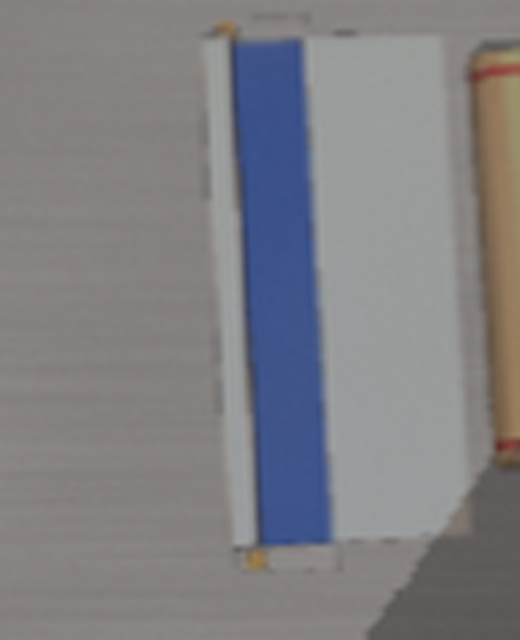

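```bash
python3 - <<'E'
from h import *
f=np.load('top0.npz');p,d=f['p'],f['d']
c=calibration('top');E=c['extrinsics'];print('cam',-E[:3,:3].T@E[:3,3])
def edges(z,xr,y0,y1,chan,n=40,sign=0,res=5e-4):
    b=bird('top',p,d,z,xr[0],xr[1],y0,y1,res).astype(float)
    g=b@np.array(chan,float); g=cv2.GaussianBlur(g,(0,0),3)
    dg=np.gradient(g,axis=1)*sign
    j=np.argmax(dg,axis=1); xs=xr[1]-np.arange(len(j))*res; ys=y1-j*res
    a=np.polyfit(xs,ys,1)
    for _ in range(5):
        r=ys-np.polyval(a,xs);k=abs(r)<max(2e-3,1.5*np.median(abs(r)));a=np.polyfit(xs[k],ys[k],1)
    return a,np.degrees(np.arctan(a[0])),np.std(r[k])
xr=(0.45,0.66)
def rep(nm,z,lo,hi,ch,s,xm):
    a,an,sd=edges(z,xr,lo,hi,ch,sign=s);print(nm,'z',z,'ang',round(an,2),'y@%.2f'%xm,round(np.polyval(a,xm)*1000,1),'sd',round(sd*1000,2))
# columns go y descending
B=(-1,0,1)
for z in(0.0,0.0075):
    rep('blue left(stop)',z,0.12,0.155,B,1,0.5525)
    rep('blue right(edge)',z,0.085,0.12,B,-1,0.5525)
rep('stop top outer',.02,0.12,0.17,(1,1,1),1,0.5525)
rep('ramp foot',0,0.01,0.055,(1,1,1),-1,0.5525)
xr=(0.52,0.64)
for z in (.022,):
    rep('pin left',z,0.0,0.04,(1,0,-1),1,0.568)
    rep('pin right',z,-0.04,0.0,(1,0,-1),-1,0.568)
E
```

```text
cam [ 0.38417531 -0.00559849  1.27860891]
blue left(stop) z 0.0 ang 3.36 y@0.55 136.2 sd 0.27
blue right(edge) z 0.0 ang 3.34 y@0.55 101.7 sd 0.26
blue left(stop) z 0.0075 ang 3.34 y@0.55 135.4 sd 0.27
blue right(edge) z 0.0075 ang 3.35 y@0.55 101.1 sd 0.29
stop top outer z 0.02 ang 3.06 y@0.55 149.0 sd 0.66
ramp foot z 0 ang 3.84 y@0.55 19.4 sd 0.52
pin left z 0.022 ang 3.62 y@0.57 18.1 sd 0.24
pin right z 0.022 ang 3.97 y@0.57 -23.2 sd 0.19
```

```bash
cat >> h.py <<'E'
from scipy.spatial.transform import Rotation as Rn
def plan(x,y,z,yaw,show=True):
    "numbers for the final row: from the measured pose to TCP x,y,z with jaws along yaw+90deg, tool down"
    s=status.sense();R=Rn.from_quat(s['tcp_rot']).as_matrix()
    best=None
    for sg in(1,-1):
        yw=sg*np.array([-np.sin(yaw),np.cos(yaw),0]);xw=np.array([0,0,-1.]);T=np.c_[xw,yw,np.cross(xw,yw)]
        rv=Rn.from_matrix(R.T@T).as_rotvec()
        if best is None or np.linalg.norm(rv)<np.linalg.norm(best):best=rv
    sh=R.T@(np.array([x,y,z])-s['tcp_pos'])
    print('t',s['time'],'tcp',np.round(s['tcp_pos'],4),'F',np.round(s['ft_force'],2),'grip',round(s['grip_width'],3))
    print('R\n',np.round(R,4)); print('shift row',np.round(sh/.25,4),'turn row',np.round(best/2/np.pi,4),'deg',np.round(np.degrees(best),2),'mm',np.round(sh*1000,1))
E
python3 -c "
from h import *
plan(0.4895,-0.3585,0.10,np.radians(8.3))"
```

```text
t 0.1 tcp [ 0.2237 -0.5292  0.2305] F [-0.07  0.06 -0.32] grip 1.003
R
 [[-4.000e-04  3.892e-01 -9.211e-01]
 [ 1.600e-03 -9.211e-01 -3.892e-01]
 [-1.000e+00 -1.600e-03 -3.000e-04]]
shift row [ 0.5227 -0.2143 -1.245 ] turn row [ 0.0406 -0.      0.0003] deg [14.61 -0.    0.09] mm [ 130.7  -53.6 -311.3]
```

```bash
python3 -m pendant '[[[0.05,-0.02,-0.12,0.01,0,0,100],[0.1,-0.04,-0.25,0.02,0,0,100],[0.15,-0.06,-0.4,0.03,0,0,100],[0.2,-0.1,-0.6,0.0406,0,0,100],[0.25,-0.12,-0.7,0.0406,0,0,100]]]'
python3 -c "
from h import *
plan(0.4895,-0.3585,0.10,np.radians(8.3))"
```

```text
time: 0.6
tcp_pos: [0.3753, -0.4319, 0.168]
tcp_rot: [0.705, 0.052, -0.705, 0.051]
ft_force: [0.4, 0.2, 1.0]
grip_width: 1.0
t 0.6 tcp [ 0.3753 -0.4319  0.168 ] F [0.35 0.16 1.  ] grip 1.0
R
 [[ 2.000e-04  1.444e-01 -9.895e-01]
 [ 1.000e-03 -9.895e-01 -1.444e-01]
 [-1.000e+00 -1.000e-03 -4.000e-04]]
shift row [ 0.2723 -0.2241 -0.4944] turn row [ 0.     -0.0001  0.0002] deg [ 0.   -0.02  0.06] mm [  68.1  -56.  -123.6]
```

```bash
python3 -m pendant '[[[0.08,-0.05,-0.15,0,0,0,100],[0.16,-0.12,-0.3,0,0,0,100],[0.24,-0.2,-0.44,0,0,0,100],[0.2723,-0.2241,-0.4944,0,0,0,100],[0.2723,-0.2241,-0.4944,0,0,0,100]]]'
python3 - <<'E'
from h import *
p,d=read_camera('top');cv2.imwrite('pics/t1.png',cv2.resize(p[170:270,370:520,::-1],None,fx=5,fy=5,interpolation=cv2.INTER_CUBIC))
p,d=read_camera('side');cv2.imwrite('pics/s1.png',cv2.resize(p[80:260,300:540,::-1],None,fx=3.3,fy=3.3,interpolation=cv2.INTER_CUBIC))
plan(0.4895,-0.3585,0.022,np.radians(8.3))
E
```

```text
time: 1.1
tcp_pos: [0.4881, -0.3584, 0.0987]
tcp_rot: [-0.704, -0.053, 0.706, -0.051]
ft_force: [-1.0, -0.2, 0.2]
grip_width: 1.002
t 1.2 tcp [ 0.4872 -0.361   0.1007] F [-0.07  0.11  0.91] grip 1.001
R
 [[-8.000e-04  1.445e-01 -9.895e-01]
 [-2.000e-04 -9.895e-01 -1.445e-01]
 [-1.000e+00  0.000e+00  8.000e-04]]
shift row [ 0.3149 -0.0084 -0.0108] turn row [ 0.      0.0001 -0.    ] deg [ 0.01  0.05 -0.  ] mm [78.7 -2.1 -2.7]
```

View pics/t1.png

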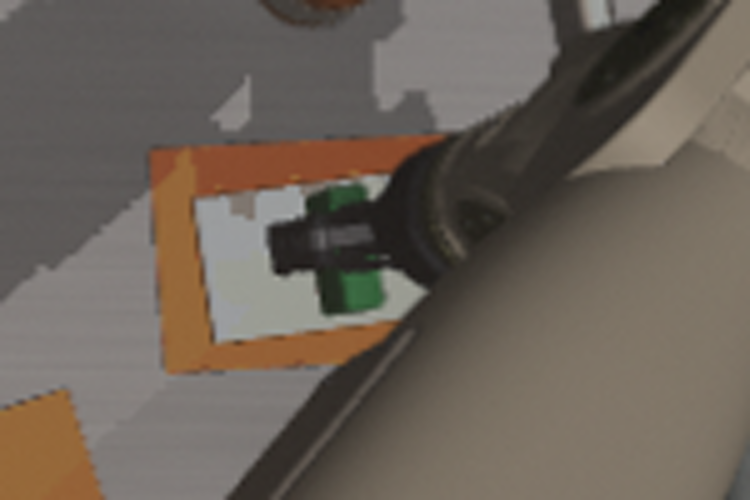

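View pics/s1.png

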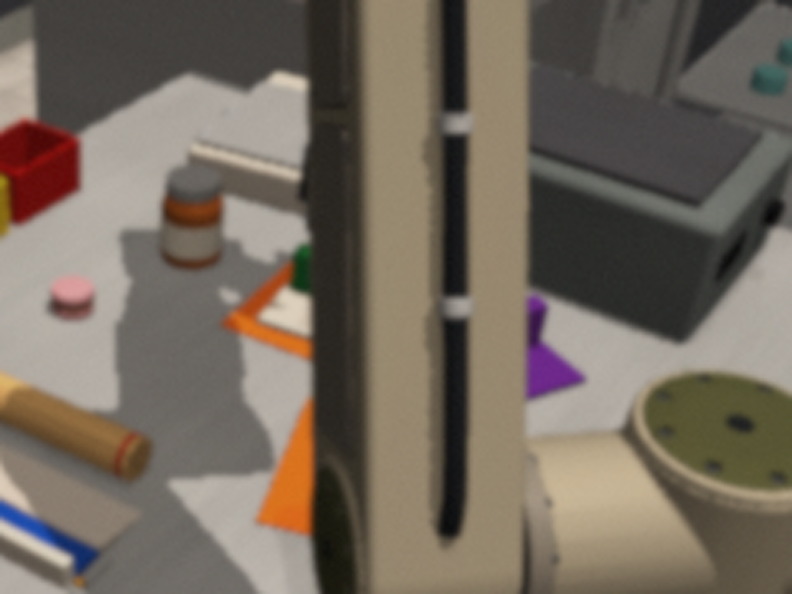

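```bash
python3 -m pendant '[[[0.06,0,0,0,0,0,100],[0.12,-0.003,-0.004,0,0,0,100],[0.18,-0.006,-0.006,0,0,0,100],[0.22,-0.0084,-0.008,0,0,0,100],[0.25,-0.0084,-0.008,0,0,0,100]]]'
python3 -c "
from h import *
plan(0.4895,-0.3585,0.022,np.radians(8.3))"
```

```text
time: 1.7
tcp_pos: [0.4885, -0.3595, 0.0383]
tcp_rot: [0.705, 0.05, -0.705, 0.051]
ft_force: [-0.2, -0.4, 0.1]
grip_width: 1.0
t 1.7 tcp [ 0.4885 -0.3595  0.0383] F [-0.2  -0.37  0.06] grip 1.0
R
 [[ 2.000e-04  1.423e-01 -9.898e-01]
 [-6.000e-04 -9.898e-01 -1.423e-01]
 [-1.000e+00  6.000e-04 -1.000e-04]]
shift row [ 0.0653 -0.0033 -0.0047] turn row [-0.0003 -0.     -0.0001] deg [-0.12 -0.01 -0.04] mm [16.3 -0.8 -1.2]
```

```bash
python3 -m pendant '[[[0.03,-0.003,-0.004,0,0,0,100],[0.06,-0.003,-0.004,0,0,0,100],[0.068,-0.003,-0.004,0,0,0,100],[0.068,-0.003,-0.004,0,0,0,100],[0.068,-0.003,-0.004,0,0,0,100]]]'
python3 -m pendant '[[[0,0,0,0,0,0,0],[0,0,0,0,0,0,0],[0,0,0,0,0,0,0],[0,0,0,0,0,0,0],[0,0,0,0,0,0,0]]]'
python3 -m pendant '[[[0,0,0,0,0,0,0],[0,0,0,0,0,0,0],[0,0,0,0,0,0,0],[0,0,0,0,0,0,0],[0,0,0,0,0,0,0]]]'
python3 -c "
from h import *
plan(0.4895,-0.3585,0.022,np.radians(8.3))"
```

```text
time: 2.2
tcp_pos: [0.4904, -0.3576, 0.0215]
tcp_rot: [0.705, 0.051, -0.705, 0.051]
ft_force: [0.4, 0.1, 0.0]
grip_width: 1.001
time: 2.7
tcp_pos: [0.4904, -0.3578, 0.0216]
tcp_rot: [0.705, 0.051, -0.705, 0.051]
ft_force: [0.2, -1.1, 5.7]
grip_width: 0.273
time: 3.2
tcp_pos: [0.4904, -0.3578, 0.0216]
tcp_rot: [0.705, 0.051, -0.705, 0.051]
ft_force: [0.1, -2.8, 3.0]
grip_width: 0.278
t 3.2 tcp [ 0.4904 -0.3578  0.0216] F [ 0.11 -2.77  3.02] grip 0.278
R
 [[ 6.000e-04  1.442e-01 -9.895e-01]
 [-8.000e-04 -9.895e-01 -1.442e-01]
 [-1.000e+00  9.000e-04 -5.000e-04]]
shift row [-0.0017  0.0023  0.0041] turn row [-0.     -0.0001 -0.0001] deg [-0.01 -0.03 -0.05] mm [-0.4  0.6  1. ]
```

```bash
python3 -m pendant '[[[-0.03,0,0,0,0,0,0],[-0.1,0,0,0,0,0,0],[-0.2,0,0,0,0,0,0],[-0.3,0,0,0,0,0,0],[-0.4,0,0,0,0,0,0]]]'
python3 -c "
from h import *
plan(0.5714,-0.0604,0.12,np.radians(3.4))"
```

```text
time: 3.7
tcp_pos: [0.4892, -0.3564, 0.1214]
tcp_rot: [-0.705, -0.052, 0.706, -0.05]
ft_force: [-0.0, -1.3, -2.6]
grip_width: 0.277
t 3.7 tcp [ 0.4892 -0.3564  0.1214] F [-0.03 -1.28 -2.59] grip 0.277
R
 [[-0.002   0.1443 -0.9895]
 [ 0.0022 -0.9895 -0.1443]
 [-1.     -0.0024  0.0017]]
shift row [ 0.0074 -1.1241 -0.4961] turn row [0.0136 0.0003 0.0004] deg [4.9  0.1  0.14] mm [   1.8 -281.  -124. ]
```

```bash
python3 -m pendant '[[[0,-0.1,-0.05,0.003,0,0,0],[0,-0.22,-0.1,0.006,0,0,0],[0,-0.38,-0.18,0.01,0,0,0],[0,-0.54,-0.25,0.0136,0,0,0],[0,-0.7,-0.33,0.0136,0,0,0]]]'
python3 -c "
from h import *
plan(0.5714,-0.0604,0.12,np.radians(3.4))"
```

```text
time: 4.2
tcp_pos: [0.5455, -0.1703, 0.1206]
tcp_rot: [-0.706, -0.021, 0.708, -0.02]
ft_force: [-0.6, -0.0, -2.7]
grip_width: 0.273
t 4.2 tcp [ 0.5455 -0.1703  0.1206] F [-0.59 -0.01 -2.7 ] grip 0.273
R
 [[-0.0023  0.0581 -0.9983]
 [ 0.0013 -0.9983 -0.0581]
 [-1.     -0.0014  0.0022]]
shift row [ 0.0028 -0.4327 -0.1289] turn row [-0.0002  0.0004  0.0002] deg [-0.07  0.13  0.08] mm [   0.7 -108.2  -32.2]
```

```bash
python3 -m pendant '[[[0.02,-0.1,-0.03,0,0,0,0],[0.04,-0.22,-0.06,0,0,0,0],[0.06,-0.34,-0.1,0,0,0,0],[0.1,-0.43,-0.129,0,0,0,0],[0.12,-0.433,-0.129,0,0,0,0]]]'
python3 - <<'E'
from h import *
p,d=read_camera('top');np.savez('top1.npz',p=p,d=d);cv2.imwrite('pics/t2.png',cv2.resize(p[120:270,230:430,::-1],None,fx=4,fy=4,interpolation=cv2.INTER_CUBIC))
p,d=read_camera('side');np.savez('side1.npz',p=p,d=d);cv2.imwrite('pics/s2.png',cv2.resize(p[120:270,200:440,::-1],None,fx=3.3,fy=3.3,interpolation=cv2.INTER_CUBIC))
plan(0.5714,-0.0604,0.066,np.radians(3.4)); print(status.sense()['wrist_torque'])
E
```

```text
time: 4.7
tcp_pos: [0.5712, -0.059, 0.0898]
tcp_rot: [-0.706, -0.023, 0.708, -0.022]
ft_force: [0.1, -0.6, -2.8]
grip_width: 0.272
t 4.8 tcp [ 0.5708 -0.0614  0.0898] F [-0.44  0.39 -2.29] grip 0.278
R
 [[-3.700e-03  6.070e-02 -9.981e-01]
 [ 6.000e-04 -9.982e-01 -6.070e-02]
 [-1.000e+00 -8.000e-04  3.600e-03]]
shift row [ 0.0953 -0.0039 -0.0031] turn row [0.0002 0.0006 0.0001] deg [0.08 0.21 0.05] mm [23.8 -1.  -0.8]
[ 0.03348052  0.06170868 -0.04612874]
```

View pics/t2.png

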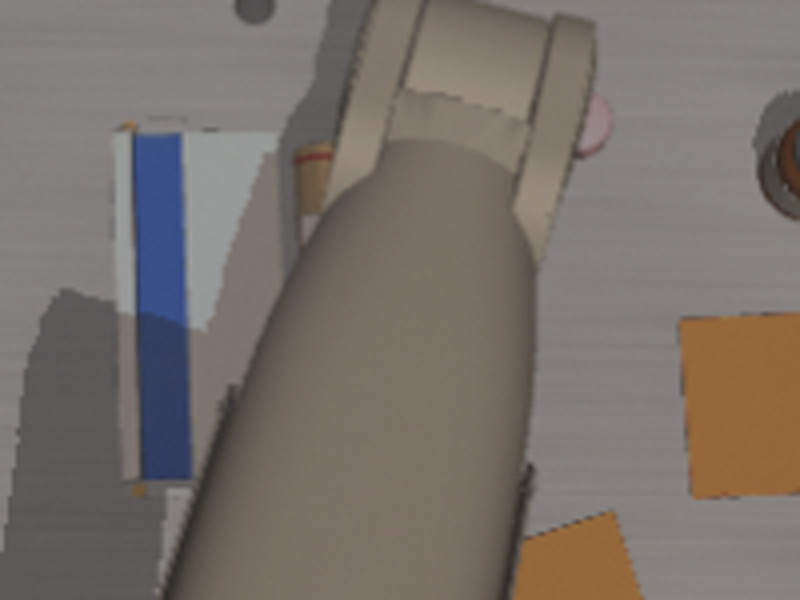

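View pics/s2.png

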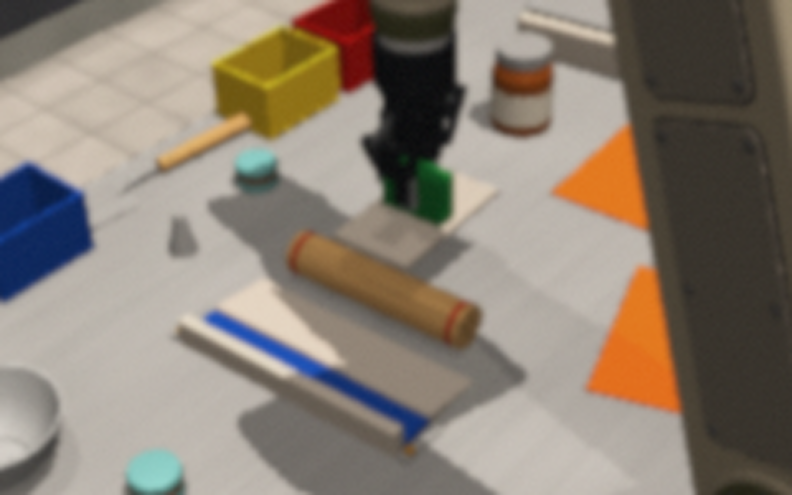

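```bash
python3 -m pendant '[[[0.03,-0.002,-0.003,0,0.0006,0,0],[0.06,-0.004,-0.003,0,0.0006,0,0],[0.085,-0.004,-0.003,0,0.0006,0,0],[0.092,-0.004,-0.003,0,0.0006,0,0],[0.092,-0.004,-0.003,0,0.0006,0,0]]]'
python3 -m pendant '[[[0.002,0,0,0,0,0,0],[0.004,0,0,0,0,0,0],[0.006,0,0,0,0,0,0],[0.008,0,0,0,0,0,0],[0.008,0,0,0,0,0,0]]]'
python3 -c "
from h import *
plan(0.5714,-0.0604,0.0626,np.radians(3.4));print(status.sense()['wrist_torque'])"
```

```text
time: 5.3
tcp_pos: [0.5726, -0.0617, 0.0677]
tcp_rot: [0.708, 0.021, -0.706, 0.021]
ft_force: [0.6, -0.4, -1.8]
grip_width: 0.269
time: 5.8
tcp_pos: [0.573, -0.0613, 0.0663]
tcp_rot: [0.708, 0.021, -0.705, 0.021]
ft_force: [0.1, 0.1, -1.8]
grip_width: 0.272
t 5.8 tcp [ 0.573  -0.0613  0.0663] F [ 0.11  0.11 -1.78] grip 0.272
R
 [[ 3.900e-03  5.930e-02 -9.982e-01]
 [ 1.000e-04 -9.982e-01 -5.930e-02]
 [-1.000e+00  1.000e-04 -3.900e-03]]
shift row [ 0.0146 -0.0041  0.0064] turn row [ 0.     -0.0006 -0.    ] deg [ 0.   -0.22 -0.01] mm [ 3.7 -1.   1.6]
[-0.01408896  0.00041542 -0.00322908]
```

```bash
python3 -m pendant '[[[0.002,0,0,0,-0.0006,0,0],[0.004,0,0,0,-0.0006,0,0],[0.006,0,0,0,-0.0006,0,0],[0.008,0,0,0,-0.0006,0,0],[0.008,0,0,0,-0.0006,0,0]]]'
python3 -m pendant '[[[0.001,0,0,0,0,0,0],[0.002,0,0,0,0,0,0],[0.003,0,0,0,0,0,0],[0.004,0,0,0,0,0,0],[0.004,0,0,0,0,0,0]]]'
```

```text
time: 6.3
tcp_pos: [0.5729, -0.0613, 0.0641]
tcp_rot: [-0.707, -0.021, 0.707, -0.021]
ft_force: [0.4, -0.7, -3.4]
grip_width: 0.274
time: 6.8
tcp_pos: [0.573, -0.0614, 0.0632]
tcp_rot: [-0.707, -0.021, 0.707, -0.021]
ft_force: [0.2, -0.8, -1.7]
grip_width: 0.274
```

```bash
python3 -m pendant '[[[0.0005,0,0,0,0,0,0],[0.001,0,0,0,0,0,0],[0.0015,0,0,0,0,0,0],[0.002,0,0,0,0,0,0],[0.002,0,0,0,0,0,0]]]'
python3 -m pendant '[[[0.0005,0,0,0,0,0,0],[0.001,0,0,0,0,0,0],[0.0015,0,0,0,0,0,0],[0.002,0,0,0,0,0,0],[0.002,0,0,0,0,0,0]]]'
python3 -c "
from h import *
print(status.sense()['wrist_torque'])"
```

```text
time: 7.3
tcp_pos: [0.573, -0.0614, 0.0627]
tcp_rot: [-0.707, -0.021, 0.707, -0.021]
ft_force: [0.4, -0.0, -2.2]
grip_width: 0.276
time: 7.8
tcp_pos: [0.5731, -0.0614, 0.0625]
tcp_rot: [0.707, 0.021, -0.707, 0.021]
ft_force: [-0.3, 0.1, 1.0]
grip_width: 0.274
[0.1335502  0.22553325 0.02221503]
```

```bash
python3 -m pendant '[[[0.0003,-0.008,0,0,0,0,0],[0.0005,-0.016,0,0,0,0,0],[0.0005,-0.028,0,0,0,0,0],[0.0005,-0.04,0,0,0,0,0],[0.0005,-0.048,0,0,0,0,0]]]'
python3 -c "
from h import *
print(status.sense()['wrist_torque'])"
```

```text
time: 8.3
tcp_pos: [0.5723, -0.049, 0.0624]
tcp_rot: [0.707, 0.021, -0.707, 0.021]
ft_force: [-2.9, -0.2, 6.0]
grip_width: 0.276
[0.31882492 0.63875358 0.10175776]
```

```bash
python3 -m pendant '[[[-0.0005,-0.008,0,0,0,0,0],[-0.0005,-0.018,0,0,0,0,0],[-0.0005,-0.03,0,0,0,0,0],[-0.0005,-0.042,0,0,0,0,0],[-0.0005,-0.048,0,0,0,0,0]]]'
python3 -c "
from h import *
print(status.sense()['wrist_torque'])"
```

```text
time: 8.8
tcp_pos: [0.5715, -0.037, 0.0625]
tcp_rot: [0.707, 0.021, -0.707, 0.021]
ft_force: [-2.7, -0.7, 5.6]
grip_width: 0.275
[0.31775731 0.58029257 0.02788367]
```

```bash
python3 -m pendant '[[[-0.0005,-0.008,0.0003,0,0,0,0],[-0.0006,-0.018,0.0006,0,0,0,0],[-0.0006,-0.03,0.0008,0,0,0,0],[-0.0006,-0.042,0.001,0,0,0,0],[-0.0006,-0.048,0.001,0,0,0,0]]]'
python3 - <<'E'
from h import *
s=status.sense();print(s['wrist_torque'])
p,d=read_camera('side');cv2.imwrite('pics/s3.png',cv2.resize(p[120:270,200:440,::-1],None,fx=3.3,fy=3.3,interpolation=cv2.INTER_CUBIC))
p,d=read_camera('top');np.savez('top3.npz',p=p,d=d);cv2.imwrite('pics/t3.png',cv2.resize(p[120:270,230:430,::-1],None,fx=4,fy=4,interpolation=cv2.INTER_CUBIC))
s=status.sense();print(s['wrist_torque'],s['ft_force'],s['tcp_pos'])
E
```

```text
time: 9.3
tcp_pos: [0.5706, -0.025, 0.0625]
tcp_rot: [0.707, 0.021, -0.707, 0.021]
ft_force: [-2.0, -0.8, 6.2]
grip_width: 0.273
[0.2064833  0.5675104  0.09238666]
[0.36838278 0.59138014 0.02074258] [-2.52054893  0.32552685  5.19583279] [ 0.57060507 -0.02498703  0.06244454]
```

View pics/s3.png

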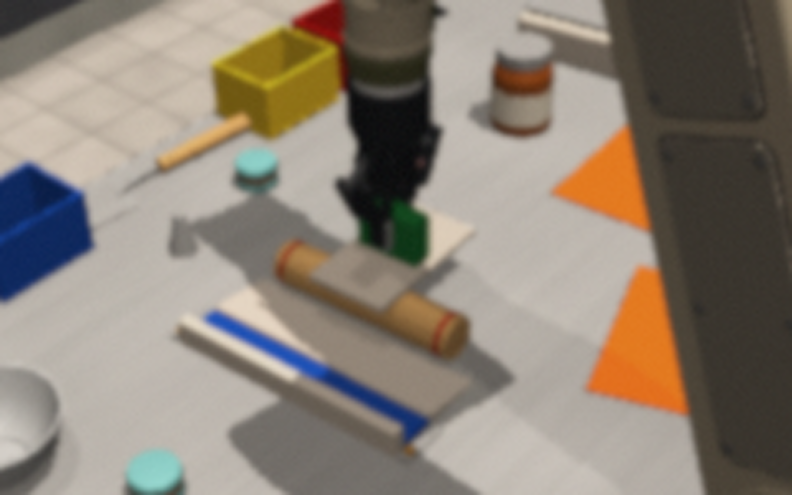

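View pics/t3.png

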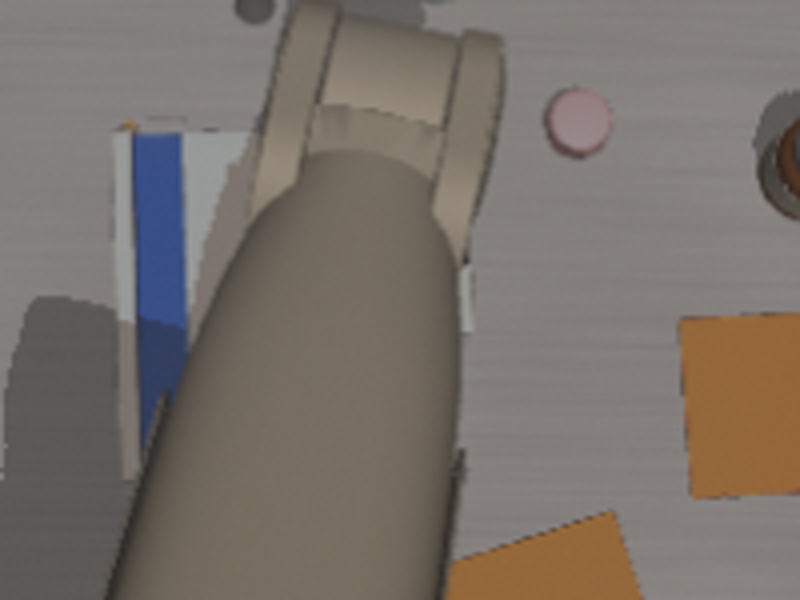

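```bash
python3 -m pendant '[[[-0.001,-0.008,0.001,0,0,0,0],[-0.0012,-0.018,0.002,0,0,0,0],[-0.0012,-0.024,0.003,0,0,0,0],[-0.0012,-0.024,0.003,0,0,0,0],[-0.0012,-0.024,0.003,0,0,0,0]]]'
python3 -c "
from h import *
print(status.sense()['wrist_torque'])"
```

```text
time: 9.9
tcp_pos: [0.57, -0.0195, 0.0626]
tcp_rot: [0.707, 0.021, -0.707, 0.021]
ft_force: [1.9, 0.7, -1.2]
grip_width: 0.27
[ 0.13930117 -0.27260726 -0.02728598]
```

```bash
python3 -m pendant '[[[0.0005,-0.01,-0.001,0,0,0,0],[0.0005,-0.02,-0.001,0,0,0,0],[0.0005,-0.032,-0.0005,0,0,0,0],[0.0005,-0.044,-0.0003,0,0,0,0],[0.0005,-0.048,0,0,0,0,0]]]'
python3 -c "
from h import *
print(status.sense()['wrist_torque'])"
```

```text
time: 10.4
tcp_pos: [0.5689, -0.0071, 0.0625]
tcp_rot: [0.707, 0.021, -0.707, 0.021]
ft_force: [1.4, -0.5, -0.0]
grip_width: 0.276
[ 0.05180041 -0.276981   -0.09540461]
```

```bash
for i in 1; do python3 -m pendant '[[[0.0002,-0.004,-0.0005,0,0,0,0],[0.0003,-0.008,-0.0005,0,0,0,0],[0.0003,-0.012,-0.0005,0,0,0,0],[0.0003,-0.02,-0.0005,0,0,0,0],[0.0003,-0.024,-0.0005,0,0,0,0]]]'; done
python3 -c "
from h import *
print(status.sense()['wrist_torque'])
p,d=read_camera('side');cv2.imwrite('pics/s4.png',cv2.resize(p[170:240,260:360,::-1],None,fx=8,fy=8,interpolation=cv2.INTER_CUBIC))
np.savez('side4.npz',p=p,d=d)
"
```

```text
time: 10.9
tcp_pos: [0.5685, -0.0014, 0.0625]
tcp_rot: [-0.707, -0.021, 0.707, -0.021]
ft_force: [1.1, -0.5, 0.8]
grip_width: 0.275
[ 0.07993732 -0.11369641  0.01621311]
```

View pics/s4.png

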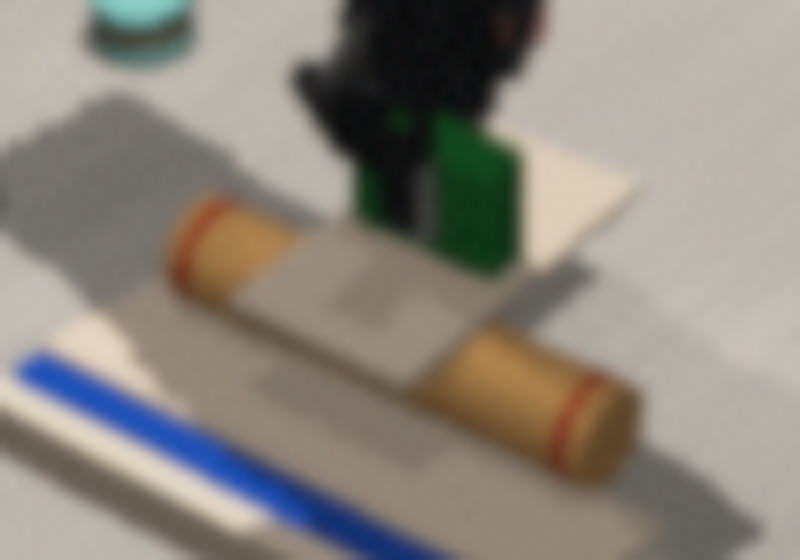

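```bash
python3 - <<'E'
from h import *
def an(L,R,off=(260,170),k=8,z=.022):
    q=np.array([L,R],float)/k+np.array(off); P=onplane('side',q,z);v=P[0]-P[1];print(P.round(4),np.hypot(v[0],v[1]),np.degrees(np.arctan2(v[1],v[0])), P.mean(0))
an((205,246),(580,427)); an((185,292),(560,475)); an((225,200),(600,380))
# rest edge blue/white ramp top edge in same view & stop
an((45,350),(450,556),z=.0)
E
```

```text
[[0.6589 0.0307 0.022 ]
 [0.4751 0.0212 0.022 ]] 0.1840254975655492 2.9699224817672785 [0.56696261 0.0259727  0.022     ]
[[0.6446 0.0568 0.022 ]
 [0.464  0.0465 0.022 ]] 0.18086967833771453 3.2570835193190923 [0.55432778 0.05166859 0.022     ]
[[ 0.6736  0.0037  0.022 ]
 [ 0.4861 -0.0045  0.022 ]] 0.1876570070221221 2.5308008725192397 [ 5.79858825e-01 -3.93715553e-04  2.20000000e-02]
[[0.6822 0.0994 0.    ]
 [0.4826 0.0872 0.    ]] 0.20002517413702262 3.4915200236433734 [0.58240217 0.09328007 0.        ]
```

```bash
python3 -m pendant '[[[0,-0.004,0,0,0,0,0],[0,-0.008,0,0,0,0,0],[0,-0.012,0,0,0,0,0],[0,-0.016,0,0,0,0,0],[0,-0.016,0,0,0,0,0]]]'; python3 -m pendant '[[[0,-0.004,0,0,0,0,0],[0,-0.008,0,0,0,0,0],[0,-0.012,0,0,0,0,0],[0,-0.016,0,0,0,0,0],[0,-0.016,0,0,0,0,0]]]'
```

```text
time: 11.45
tcp_pos: [0.5683, 0.0027, 0.0625]
tcp_rot: [-0.707, -0.021, 0.707, -0.021]
ft_force: [-0.3, 1.0, 3.0]
grip_width: 0.278
time: 11.95
tcp_pos: [0.5679, 0.0066, 0.0626]
tcp_rot: [-0.707, -0.021, 0.707, -0.021]
ft_force: [-2.2, -0.7, 4.7]
grip_width: 0.274
```

```bash
python3 -m pendant '[[[-0.0004,-0.004,0.0005,0,0,0,0],[-0.0004,-0.008,0.001,0,0,0,0],[-0.0004,-0.012,0.0015,0,0,0,0],[-0.0004,-0.016,0.0015,0,0,0,0],[-0.0004,-0.016,0.0015,0,0,0,0]]]'
```

```text
time: 12.45
tcp_pos: [0.5676, 0.0105, 0.0629]
tcp_rot: [0.707, 0.021, -0.707, 0.021]
ft_force: [-1.8, -0.8, 5.7]
grip_width: 0.272
```

```bash
python3 -m pendant '[[[-0.0006,-0.004,0.0005,0,0,0,0],[-0.001,-0.008,0.001,0,0,0,0],[-0.0014,-0.012,0.0015,0,0,0,0],[-0.0018,-0.016,0.0015,0,0,0,0],[-0.0018,-0.016,0.0015,0,0,0,0]]]'
```

```text
time: 12.95
tcp_pos: [0.5673, 0.0145, 0.0632]
tcp_rot: [0.707, 0.021, -0.706, 0.021]
ft_force: [-0.5, -0.3, 5.5]
grip_width: 0.27
```

```bash
python3 -m pendant '[[[-0.0008,-0.005,0.0003,0,0,0,0],[-0.0013,-0.01,0.0005,0,0,0,0],[-0.0018,-0.015,0.0007,0,0,0,0],[-0.0024,-0.02,0.0007,0,0,0,0],[-0.0029,-0.024,0.0007,0,0,0,0]]]'
```

```text
time: 13.45
tcp_pos: [0.5669, 0.0205, 0.0638]
tcp_rot: [0.707, 0.021, -0.706, 0.021]
ft_force: [1.5, -0.2, 1.8]
grip_width: 0.27
```

```bash
python3 -m pendant '[[[-0.0006,-0.008,-0.0005,0,0,0,0],[-0.0012,-0.016,-0.0005,0,0,0,0],[-0.0018,-0.024,-0.0005,0,0,0,0],[-0.0024,-0.032,-0.0005,0,0,0,0],[-0.0031,-0.04,-0.0005,0,0,0,0]]]'
```

```text
time: 13.95
tcp_pos: [0.566, 0.0306, 0.0646]
tcp_rot: [0.707, 0.021, -0.707, 0.021]
ft_force: [2.5, -0.4, 2.2]
grip_width: 0.276
```

```bash
python3 -m pendant '[[[-0.0006,-0.008,0,0,0,0,0],[-0.0012,-0.016,0,0,0,0,0],[-0.0018,-0.024,0,0,0,0,0],[-0.0024,-0.032,0,0,0,0,0],[-0.0031,-0.04,0,0,0,0,0]]]'; python3 -c "
from h import *
print(status.sense()['wrist_torque'])"
```

```text
time: 14.45
tcp_pos: [0.5653, 0.0405, 0.0653]
tcp_rot: [0.707, 0.021, -0.707, 0.021]
ft_force: [2.5, -0.2, 1.9]
grip_width: 0.277
[-0.00986245 -0.7154437  -0.06617556]
```

```bash
python3 -m pendant '[[[-0.0006,-0.008,-0.0005,0,0,0,0],[-0.0012,-0.016,-0.001,0,0,0,0],[-0.0018,-0.024,-0.0015,0,0,0,0],[-0.0024,-0.032,-0.0018,0,0,0,0],[-0.0031,-0.04,-0.0018,0,0,0,0]]]'; python3 -c "
from h import *
print(status.sense()['wrist_torque'])"
```

```text
time: 14.95
tcp_pos: [0.5647, 0.0505, 0.0661]
tcp_rot: [-0.707, -0.021, 0.707, -0.021]
ft_force: [-0.7, 0.2, 5.5]
grip_width: 0.273
[-0.14466462 -0.15503914 -0.08846306]
```

```bash
python3 -m pendant '[[[-0.0006,-0.008,-0.0003,0,0,0,0],[-0.0012,-0.016,-0.0003,0,0,0,0],[-0.0018,-0.024,-0.0003,0,0,0,0],[-0.0024,-0.032,-0.0003,0,0,0,0],[-0.0031,-0.04,-0.0003,0,0,0,0]]]'; python3 -c "
from h import *
print(status.sense()['wrist_torque'])
p,d=read_camera('side');cv2.imwrite('pics/s5.png',cv2.resize(p[170:240,260:360,::-1],None,fx=8,fy=8,interpolation=cv2.INTER_CUBIC))
np.savez('side5.npz',p=p,d=d)
"
```

```text
time: 15.45
tcp_pos: [0.5641, 0.0604, 0.0669]
tcp_rot: [-0.706, -0.021, 0.707, -0.021]
ft_force: [0.7, -0.6, 5.6]
grip_width: 0.272
[-0.2155681  -0.11146359 -0.04549075]
```

View pics/s5.png

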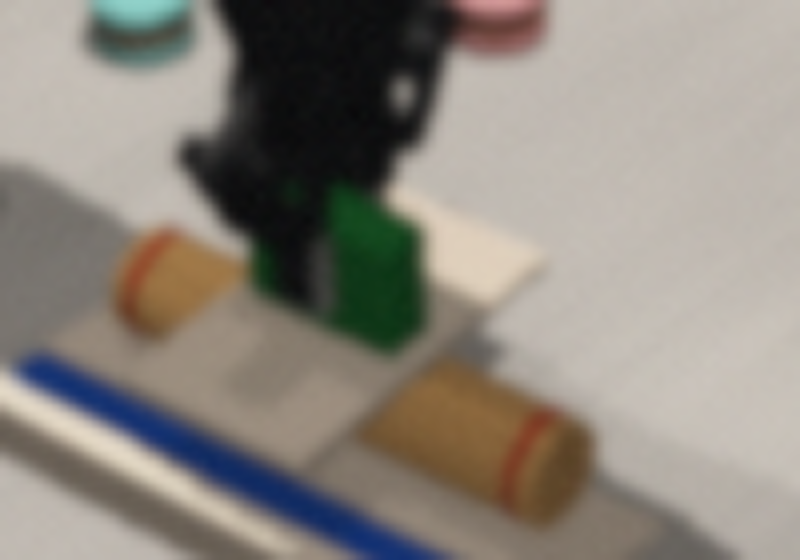

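```bash
python3 - <<'E'
from h import *
def an(L,R,z,off=(260,170),k=8):
    q=np.array([L,R],float)/k+np.array(off); P=onplane('side',q,z);v=P[0]-P[1];m=P.mean(0)
    a=np.radians(3.35);r=np.array([.5525,.114]);dd=m[:2]-r
    print(P.round(4)[:,:2],'len',np.hypot(v[0],v[1]).round(4),'ang',np.degrees(np.arctan2(v[1],v[0])).round(2),'rest x,y',(dd@[np.cos(a),np.sin(a)]).round(4),(dd@[-np.sin(a),np.cos(a)]).round(4))
an((205,246),(580,427),.022);an((147,282),(526,462),.026)
E
python3 -m pendant '[[[-0.0008,-0.008,0,0,0,0,0],[-0.0016,-0.016,0,0,0,0,0],[-0.0023,-0.024,0,0,0,0,0],[-0.003,-0.032,0,0,0,0,0],[-0.0037,-0.04,0,0,0,0,0]]]'
```

```text
[[0.6589 0.0307]
 [0.4751 0.0212]] len 0.184 ang 2.97 rest x,y 0.0093 -0.0887
[[0.6568 0.0652]
 [0.4753 0.0524]] len 0.182 ang 4.04 rest x,y 0.0103 -0.0559
time: 16.0
tcp_pos: [0.5634, 0.0704, 0.0677]
tcp_rot: [-0.706, -0.021, 0.707, -0.021]
ft_force: [-0.5, -1.4, 5.0]
grip_width: 0.273
```

```bash
python3 -m pendant '[[[-0.0008,-0.008,0,0,0,0,0],[-0.0016,-0.016,0,0,0,0,0],[-0.0023,-0.024,0,0,0,0,0],[-0.003,-0.032,0,0,0,0,0],[-0.0037,-0.04,0,0,0,0,0]]]'
```

```text
time: 16.5
tcp_pos: [0.5628, 0.0805, 0.0684]
tcp_rot: [-0.706, -0.021, 0.707, -0.021]
ft_force: [-2.0, -0.7, 5.2]
grip_width: 0.272
```

```bash
python3 -m pendant '[[[-0.0007,-0.008,0,0,0,0,0],[-0.0014,-0.016,0,0,0,0,0],[-0.0021,-0.024,0,0,0,0,0],[-0.0028,-0.032,0,0,0,0,0],[-0.0034,-0.04,0,0,0,0,0]]]'
```

```text
time: 17.0
tcp_pos: [0.5622, 0.0904, 0.0693]
tcp_rot: [-0.706, -0.021, 0.707, -0.021]
ft_force: [-4.0, -0.8, 4.6]
grip_width: 0.274
```

```bash
python3 -m pendant '[[[-0.0007,-0.008,0.0008,0,0,0,0],[-0.0014,-0.016,0.0015,0,0,0,0],[-0.0021,-0.024,0.002,0,0,0,0],[-0.0028,-0.032,0.0025,0,0,0,0],[-0.0035,-0.04,0.0028,0,0,0,0]]]'
```

```text
time: 17.5
tcp_pos: [0.562, 0.1006, 0.0701]
tcp_rot: [0.707, 0.021, -0.707, 0.021]
ft_force: [0.4, 0.4, -2.9]
grip_width: 0.271
```

```bash
python3 -m pendant '[[[-0.0007,-0.008,0.0003,0,0,0,0],[-0.0014,-0.016,0.0006,0,0,0,0],[-0.002,-0.024,0.0009,0,0,0,0],[-0.0026,-0.032,0.0012,0,0,0,0],[-0.0032,-0.04,0.0012,0,0,0,0]]]'; python3 -c "
from h import *
print(status.sense()['wrist_torque'])
p,d=read_camera('side');cv2.imwrite('pics/s6.png',cv2.resize(p[170:240,250:350,::-1],None,fx=8,fy=8,interpolation=cv2.INTER_CUBIC))
"
```

```text
time: 18.0
tcp_pos: [0.5607, 0.1104, 0.0712]
tcp_rot: [0.707, 0.021, -0.707, 0.021]
ft_force: [-0.2, 0.6, -1.5]
grip_width: 0.271
[-0.01493025  0.02924647  0.04336419]
```

View pics/s6.png

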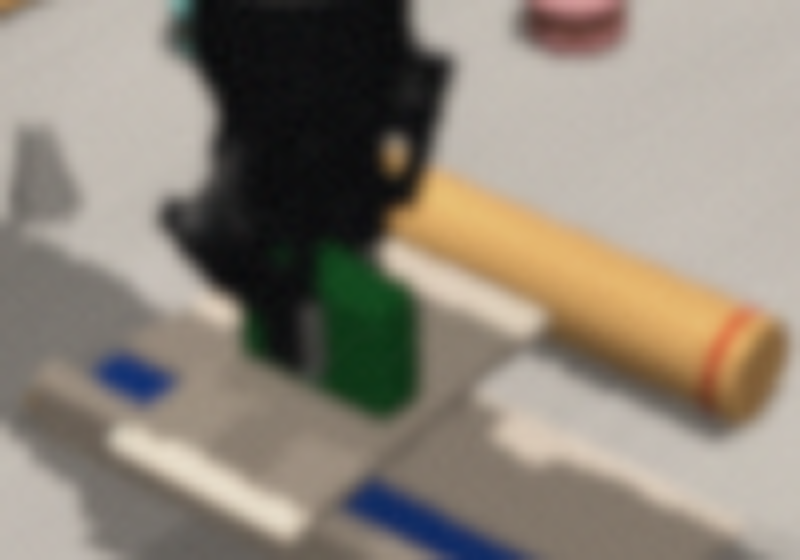

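```bash
python3 - <<'E'
from h import *
for i in range(2):
    p,d=read_camera('side');cv2.imwrite(f'pics/s7{i}.png',p[:,:,::-1][100:300,200:500]);print(status.sense()['time'])
p=np.hstack([cv2.imread('pics/s70.png'),cv2.imread('pics/s71.png')]);cv2.imwrite('pics/s7.png',p)
p,d=read_camera('top');cv2.imwrite('pics/t7.png',p[:,:,::-1])
E
```

```text
18.1
18.15
```

View pics/s7.png

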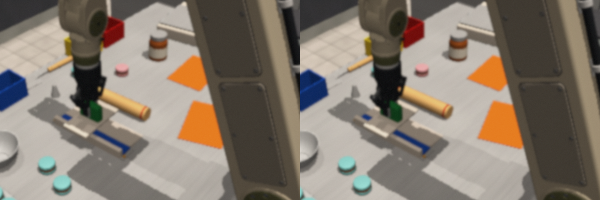

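View pics/t7.png

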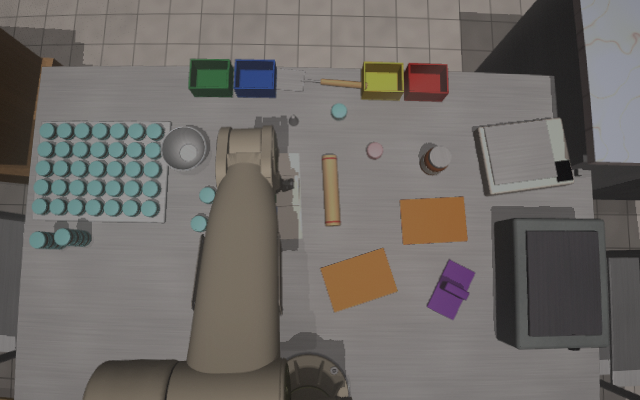

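```bash
python3 - <<'E'
from h import *
a=cv2.imread('pics/s70.png').astype(int);b=cv2.imread('pics/s71.png').astype(int)
for im in(a,b):
    hsv=cv2.cvtColor(im.astype(np.uint8),cv2.COLOR_BGR2HSV)
    m=((hsv[...,0]<22)&(hsv[...,0]>8)&(hsv[...,1]>90)&(hsv[...,2]>120)); m[:, :100]=0;m[:,160:]=0;m[:85]=0;m[130:]=0
    v,u=np.nonzero(m);print(len(u),u.mean(),v.mean(),u.max(),np.percentile(u+v,99))
    q=np.array([[u.mean()+200,v.mean()+100]]);print(onplane('side',q,.03))
f=cv2.imread('pics/t7.png')
hsv=cv2.cvtColor(f,cv2.COLOR_BGR2HSV);H,S,V=cv2.split(hsv)
m=((H<25)&(S>60)).astype(np.uint8);m[:,:305]=0;m[:,350:]=0;m[:140]=0;m[240:]=0
c=max(cv2.findContours(m,0,1)[0],key=cv2.contourArea).reshape(-1,2)
print('top pin',cv2.minAreaRect((onplane('top',c,.022)[:,:2]*1000).astype(np.float32)))
E
```

```text
605 124.94214876033058 103.53553719008265 149 263.0
[[ 0.54641728 -0.02978074  0.03      ]]
581 127.16695352839932 101.1118760757315 152 263.0
[[ 0.54882249 -0.04362507  0.03      ]]
top pin ((571.2503051757812, -54.85926818847656), (203.4355010986328, 42.65814971923828), 3.952171564102173)
```

```bash
python3 - <<'E'
from h import *
ims=[(cv2.imread('pics/s70.png'),200,100),(cv2.imread('pics/s71.png'),200,100)]
s6=cv2.resize(cv2.imread('pics/s6.png'),None,fx=1/8,fy=1/8,interpolation=cv2.INTER_AREA)
out=[]
for im,ox,oy in [(s6,250,170)]+ims:
    big=cv2.resize(im,None,fx=4,fy=4,interpolation=cv2.INTER_CUBIC)
    hsv=cv2.cvtColor(big,cv2.COLOR_BGR2HSV);H,S,V=cv2.split(hsv)
    m=(((H<9)|(H>172))&(S>110)&(V>100)).astype(np.uint8)
    # right part
    x0=int((325-ox)*4);m[:,:x0]=0;m[:,int((365-ox)*4):]=0;m[:int((190-oy)*4)]=0;m[int((230-oy)*4):]=0
    n,l,s,c=cv2.connectedComponentsWithStats(m);
    if n>1:
        i=1+np.argmax(s[1:,4]);q=(c[i]+.5)/4-.5+[ox,oy];print(s[i,4],q,onplane('side',q[None],.028)[0].round(4))
t=cv2.imread('pics/t7.png')[140:235,310:390]
s=cv2.resize(ims[1][0],None,fx=2,fy=2)
cv2.imwrite('pics/t7c.png',cv2.resize(t,None,fx=6,fy=6,interpolation=cv2.INTER_CUBIC))
E
```

```text
2 [340.  217.5] [ 0.4702 -0.0085  0.028 ]
```

View pics/t7c.png

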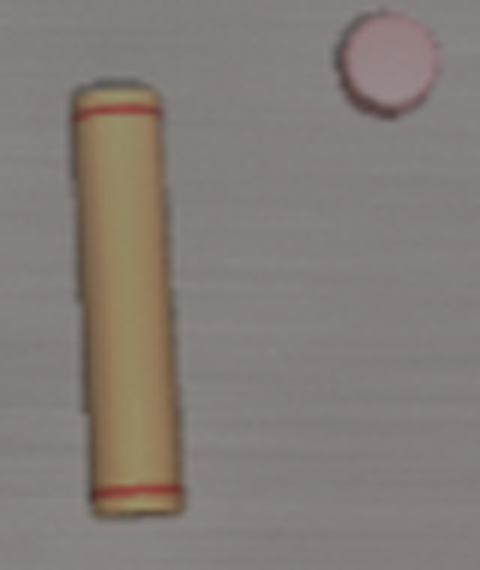

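```bash
python3 -m pendant '[[[-0.06,0.1,0,0,0,0,0],[-0.12,0.25,0,0,0,0,0],[-0.14,0.4,0,0,0,0,0],[-0.14,0.55,0,0,0,0,0],[-0.14,0.65,0,0,0,0,0]]]'
python3 - <<'E'
from h import *
for i in range(2):
    p,d=read_camera('top');cv2.imwrite(f'pics/t8{i}.png',p[:,:,::-1])
    p,d=read_camera('side');cv2.imwrite(f'pics/s8{i}.png',p[:,:,::-1])
E
```

```text
time: 18.7
tcp_pos: [0.5708, -0.0546, 0.1068]
tcp_rot: [0.707, 0.02, -0.706, 0.021]
ft_force: [0.8, -0.0, -2.3]
grip_width: 0.273
```

View pics/t81.png

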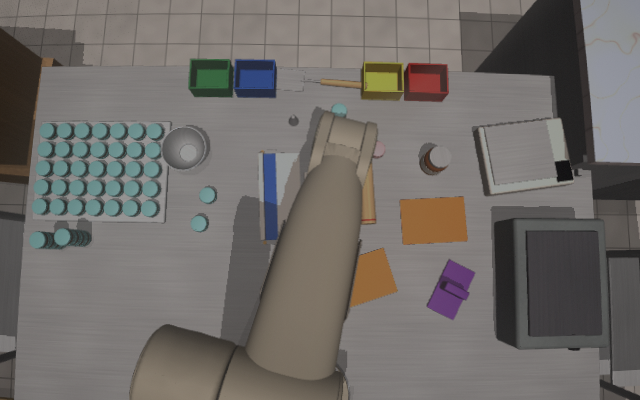

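View pics/s81.png

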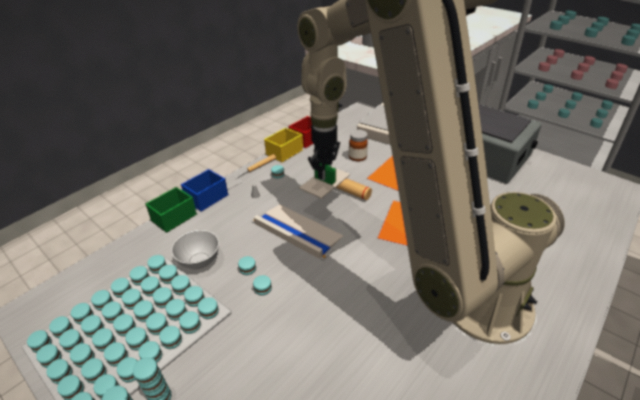

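```bash
python3 - <<'E'
from h import *
for i in range(2):
    f=cv2.imread(f'pics/t8{i}.png');hsv=cv2.cvtColor(f,cv2.COLOR_BGR2HSV);H,S,V=cv2.split(hsv)
    m=((H<25)&(S>60)).astype(np.uint8);m[:,:350]=0;m[:,395:]=0;m[:190]=0;m[228:]=0
    v,u=np.nonzero(m[:, :]); k=v==215
    print(u[k].min(),u[k].max(), onplane('top',[[u[k].max(),215]],.022))
a=np.hstack([cv2.resize(cv2.imread(f'pics/{n}')[y0:y0+90,x0:x0+70],None,fx=5,fy=5,interpolation=cv2.INTER_CUBIC) for n,x0,y0 in[('t80.png',330,140),('t81.png',330,140)]])
cv2.imwrite('pics/t8c.png',a)
E
```

```text
361 374 [[ 0.50077632 -0.17881077  0.022     ]]
361 375 [[ 0.50082122 -0.18166036  0.022     ]]
```

View pics/t8c.png

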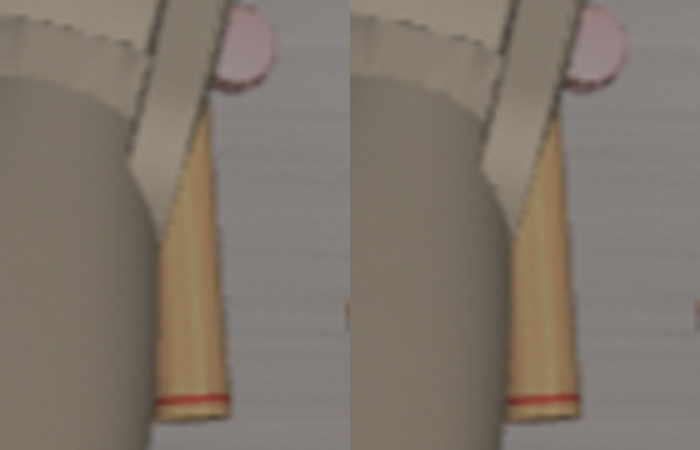

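```bash
python3 -c "
from h import *
plan(0.583,-0.211,0.105,np.radians(3.5))"
```

```text
t 18.9 tcp [ 0.5701 -0.0525  0.1061] F [ 0.74 -0.64 -1.91] grip 0.269
R
 [[-2.000e-04  5.750e-02 -9.983e-01]
 [ 4.000e-04 -9.983e-01 -5.750e-02]
 [-1.000e+00 -4.000e-04  2.000e-04]]
shift row [ 0.0042  0.6358 -0.0149] turn row [-0.0006  0.      0.0001] deg [-0.2   0.01  0.02] mm [  1.1 159.   -3.7]
```

```bash
python3 -m pendant '[[[0,0.12,0,0,0,0,0],[0,0.26,-0.005,0,0,0,0],[0,0.42,-0.01,0,0,0,0],[0,0.56,-0.015,0,0,0,0],[0.004,0.636,-0.015,0,0,0,0]]]'
python3 - <<'E'
from h import *
p,d=read_camera('top');cv2.imwrite('pics/t9.png',cv2.resize(p[130:240,320:440,::-1],None,fx=5,fy=5,interpolation=cv2.INTER_CUBIC));np.savez('t9.npz',p=p)
p,d=read_camera('side');cv2.imwrite('pics/s9.png',cv2.resize(p[130:230,290:400,::-1],None,fx=6,fy=6,interpolation=cv2.INTER_CUBIC));np.savez('s9.npz',p=p)
E
```

```text
time: 19.4
tcp_pos: [0.5841, -0.2119, 0.1053]
tcp_rot: [0.707, 0.021, -0.707, 0.021]
ft_force: [0.1, 0.1, -2.2]
grip_width: 0.276
```

View pics/t9.png

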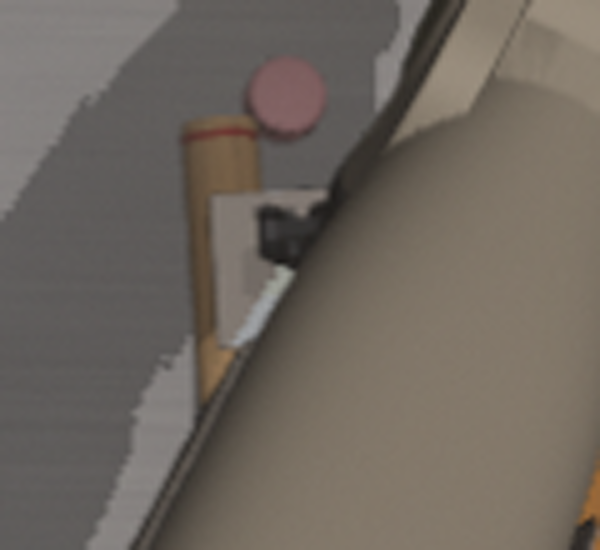

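View pics/s9.png

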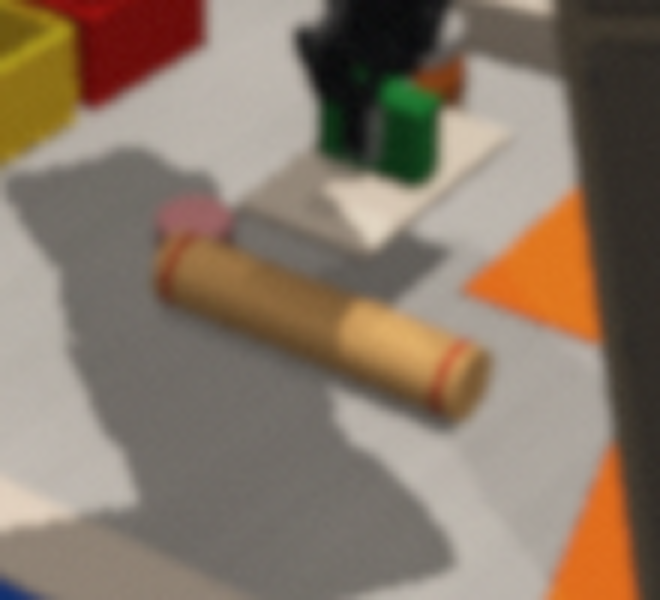

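```bash
python3 - <<'E'
from h import *
q=np.array([[183,135],[198,400]])/5+[320,130];P=onplane('top',q,.022);print(P.round(4));v=P[0]-P[1];print('ang',np.degrees(np.arctan2(v[1],v[0])))
print('mac',onplane('top',[np.array([287,95])/5+[320,130],np.array([445,35])/3.3+[240,140]],.03).round(4))
print('end top',onplane('top',[np.array([218,118])/5+[320,130]],.03).round(4))
q=np.array([[173,270],[450,378]])/6+[290,130];P=onplane('side',q,.022);v=P[0]-P[1];print(P.round(4),P.mean(0).round(4),np.hypot(*v[:2]),np.degrees(np.arctan2(v[1],v[0])))
p=np.load('s9.npz')['p']
E
```

```text
[[ 0.6677 -0.1286  0.022 ]
 [ 0.5144 -0.1378  0.022 ]]
ang 3.412936033834716
mac [[ 0.6907 -0.1878  0.03  ]
 [ 0.6858 -0.1804  0.03  ]]
end top [[ 0.6763 -0.148   0.03  ]]
[[ 0.6702 -0.1461  0.022 ]
 [ 0.4873 -0.1622  0.022 ]] [ 0.5788 -0.1541  0.022 ] 0.18359926990471595 5.041520626055099
```

```bash
python3 -m pendant '[[[0.04,0,0,0,0,0,0],[0.08,0,0.003,0,0,0,0],[0.12,0,0.005,0,0,0,0],[0.15,0,0.005,0,0,0,0],[0.155,0,0.005,0,0,0,0]]]'; python3 -m pendant '[[[0.003,0,0,0,0,0,0],[0.005,0,0,0,0,0,0],[0.007,0,0,0,0,0,0],[0.008,0,0,0,0,0,0],[0.008,0,0,0,0,0,0]]]'
```

```text
time: 20.0
tcp_pos: [0.5812, -0.2093, 0.0647]
tcp_rot: [-0.706, -0.022, 0.708, -0.021]
ft_force: [-0.7, -0.1, -2.1]
grip_width: 0.271
time: 20.5
tcp_pos: [0.5824, -0.2108, 0.0647]
tcp_rot: [0.707, 0.021, -0.707, 0.021]
ft_force: [-0.2, -0.1, -2.2]
grip_width: 0.272
```

```bash
python3 -m pendant '[[[0.002,0,0,0,0,0,0],[0.004,0,0,0,0,0,0],[0.006,0,0,0,0,0,0],[0.007,0,0,0,0,0,0],[0.007,0,0,0,0,0,0]]]'; python3 -m pendant '[[[0.0003,0,0,0,0,0,0],[0.0006,0,0,0,0,0,0],[0.0009,0,0,0,0,0,0],[0.0012,0,0,0,0,0,0],[0.0012,0,0,0,0,0,0]]]'
```

```text
time: 21.0
tcp_pos: [0.5822, -0.2106, 0.0626]
tcp_rot: [-0.707, -0.021, 0.707, -0.021]
ft_force: [0.7, 0.7, -2.4]
grip_width: 0.272
time: 21.5
tcp_pos: [0.5822, -0.2106, 0.0625]
tcp_rot: [0.707, 0.021, -0.707, 0.021]
ft_force: [-0.1, -0.1, -1.6]
grip_width: 0.269
```

```bash
python3 -m pendant '[[[0.0006,0,0,0,0,0,0],[0.0008,-0.006,0,0,0,0,0],[0.0008,-0.02,0,0,0,0,0],[0.0008,-0.036,0,0,0,0,0],[0.0008,-0.048,0,0,0,0,0]]]'
```

```text
time: 22.0
tcp_pos: [0.5814, -0.1981, 0.0625]
tcp_rot: [0.707, 0.021, -0.707, 0.021]
ft_force: [-2.2, -0.5, 2.8]
grip_width: 0.276
```

```bash
python3 -m pendant '[[[0,-0.016,0.0004,0,0,0,0],[0,-0.036,0.0007,0,0,0,0],[0,-0.06,0.001,0,0,0,0],[0,-0.084,0.0014,0,0,0,0],[0,-0.096,0.0016,0,0,0,0]]]'
```

```text
time: 22.5
tcp_pos: [0.5797, -0.1739, 0.0625]
tcp_rot: [0.707, 0.021, -0.707, 0.021]
ft_force: [-2.2, -0.5, 5.1]
grip_width: 0.273
```

```bash
python3 -m pendant '[[[0,-0.02,0.0004,0,0,0,0],[0,-0.05,0.0008,0,0,0,0],[0,-0.08,0.0014,0,0,0,0],[0,-0.11,0.002,0,0,0,0],[0,-0.13,0.002,0,0,0,0]]]'
```

```text
time: 23.0
tcp_pos: [0.5774, -0.1417, 0.0625]
tcp_rot: [0.707, 0.021, -0.707, 0.021]
ft_force: [-2.8, -1.1, 5.6]
grip_width: 0.277
```

```bash
python3 -m pendant '[[[-0.0002,-0.03,0.0006,0,0,0,0],[-0.0002,-0.07,0.0012,0,0,0,0],[-0.0002,-0.11,0.002,0,0,0,0],[-0.0002,-0.14,0.0026,0,0,0,0],[-0.0002,-0.16,0.003,0,0,0,0]]]'
```

```text
time: 23.5
tcp_pos: [0.5745, -0.1017, 0.0625]
tcp_rot: [0.707, 0.021, -0.706, 0.021]
ft_force: [-0.8, -0.3, 4.8]
grip_width: 0.278
```

```bash
python3 -m pendant '[[[0,-0.03,0.0006,0,0,0,0],[0,-0.07,0.0012,0,0,0,0],[0,-0.11,0.002,0,0,0,0],[0,-0.14,0.0026,0,0,0,0],[0,-0.16,0.003,0,0,0,0]]]'
```

```text
time: 24.0
tcp_pos: [0.5717, -0.062, 0.0626]
tcp_rot: [0.707, 0.021, -0.706, 0.021]
ft_force: [0.4, 0.6, 4.5]
grip_width: 0.276
```

```bash
python3 -m pendant '[[[0,-0.03,0.0003,0,0,0,0],[0,-0.07,0.0008,0,0,0,0],[0,-0.11,0.0012,0,0,0,0],[0,-0.14,0.0016,0,0,0,0],[0,-0.16,0.002,0,0,0,0]]]'
```

```text
time: 24.5
tcp_pos: [0.5688, -0.0219, 0.0625]
tcp_rot: [0.707, 0.021, -0.706, 0.021]
ft_force: [2.7, 0.3, 4.2]
grip_width: 0.272
```

```bash
python3 -m pendant '[[[0,-0.03,0.0003,0,0,0,0],[0,-0.065,0.0008,0,0,0,0],[0,-0.1,0.0012,0,0,0,0],[0,-0.12,0.0014,0,0,0,0],[0,-0.13,0.0016,0,0,0,0]]]'
```

```text
time: 25.0
tcp_pos: [0.5662, 0.0104, 0.0625]
tcp_rot: [0.707, 0.021, -0.706, 0.021]
ft_force: [3.6, -0.2, 4.6]
grip_width: 0.274
```

```bash
python3 -m pendant '[[[0,0,0,0,0,0,0],[0,0,0,0,0,0,0],[-0.01,0,0,0,0,0,0],[-0.05,0,0,0,0,0,0],[-0.1,0,0,0,0,0,0]]]'; python3 - <<'E'
from h import *
p,d=read_camera('side');cv2.imwrite('pics/s10.png',cv2.resize(p[140:240,260:390,::-1],None,fx=6,fy=6,interpolation=cv2.INTER_CUBIC));np.savez('s10.npz',p=p)
E
```

```text
time: 25.5
tcp_pos: [0.5634, 0.01, 0.0862]
tcp_rot: [-0.705, -0.021, 0.709, -0.02]
ft_force: [-0.0, -0.5, -2.2]
grip_width: 0.28
```

View pics/s10.png

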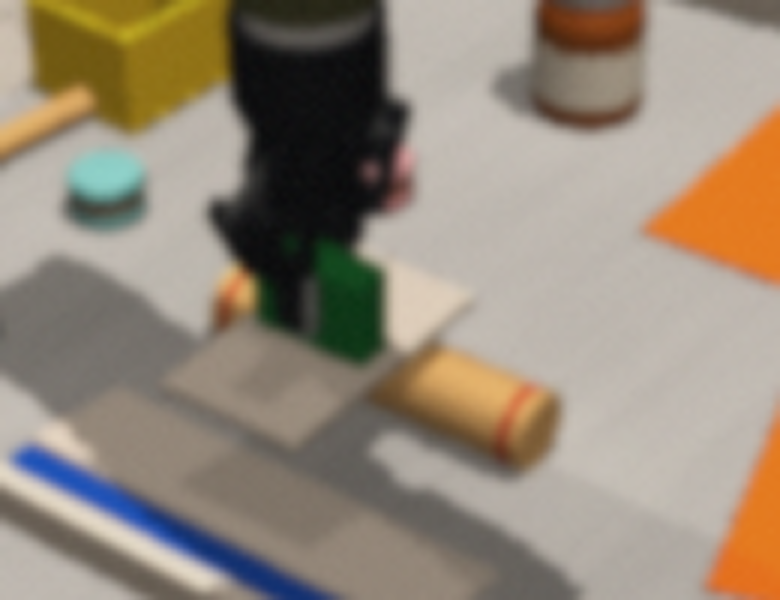

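```bash
python3 - <<'E'
from h import *
def an(L,R,z,off,k):
    q=np.array([L,R],float)/k+np.array(off); P=onplane('side',q,z);v=P[0]-P[1];m=P.mean(0)
    a=np.radians(3.35);r=np.array([.5525,.114]);dd=m[:2]-r
    print(m.round(4),'len',np.hypot(v[0],v[1]).round(4),'ang',np.degrees(np.arctan2(v[1],v[0])).round(2),'rest x,y',(dd@[np.cos(a),np.sin(a)]).round(4),(dd@[-np.sin(a),np.cos(a)]).round(4))
an((233,293),(517,422),.022,(260,140),6)
plan(.573,-.075,.0862,np.radians(3.5))
E
```

```text
[ 0.5751 -0.048   0.022 ] len 0.1889 ang 3.01 rest x,y 0.0131 -0.1631
t 25.55 tcp [0.5656 0.0098 0.0892] F [0.8  0.59 0.22] grip 0.271
R
 [[-4.000e-04  5.890e-02 -9.983e-01]
 [ 1.000e-04 -9.983e-01 -5.890e-02]
 [-1.000e+00 -1.000e-04  4.000e-04]]
shift row [ 0.0121  0.3403 -0.0098] turn row [-0.0003  0.0001  0.    ] deg [-0.12  0.02  0.01] mm [ 3.  85.1 -2.4]
```

```bash
python3 -m pendant '[[[0,0.1,0,0,0,0,0],[0,0.25,-0.005,0,0,0,0],[0.03,0.34,-0.01,0,0,0,0],[0.07,0.34,-0.01,0,0,0,0],[0.09,0.34,-0.01,0,0,0,0]]]';python3 -m pendant '[[[0.002,0,0,0,0,0,0],[0.004,0,0,0,0,0,0],[0.006,0,0,0,0,0,0],[0.006,0,0,0,0,0,0],[0.006,0,0,0,0,0,0]]]'
```

```text
time: 26.05
tcp_pos: [0.5725, -0.0751, 0.0639]
tcp_rot: [-0.706, -0.021, 0.707, -0.02]
ft_force: [-0.8, 0.1, -0.8]
grip_width: 0.278
time: 26.55
tcp_pos: [0.5736, -0.0745, 0.0636]
tcp_rot: [0.707, 0.021, -0.707, 0.021]
ft_force: [0.5, 0.1, -2.2]
grip_width: 0.272
```

```bash
python3 -m pendant '[[[0.001,0,0,0,0,0,0],[0.002,0,0,0,0,0,0],[0.003,0,0,0,0,0,0],[0.004,0,0,0,0,0,0],[0.0045,0,0,0,0,0,0]]]';python3 -m pendant '[[[0.0004,0,0,0,0,0,0],[0.0008,0,0,0,0,0,0],[0.0008,0,0,0,0,0,0],[0.0008,-0.01,0,0,0,0,0],[0.0008,-0.016,0,0,0,0,0]]]'
```

```text
time: 27.05
tcp_pos: [0.5734, -0.0749, 0.0625]
tcp_rot: [0.707, 0.021, -0.707, 0.021]
ft_force: [-1.7, 0.4, 1.6]
grip_width: 0.274
time: 27.55
tcp_pos: [0.5732, -0.071, 0.0625]
tcp_rot: [0.707, 0.021, -0.707, 0.021]
ft_force: [-3.1, -0.2, 5.5]
grip_width: 0.27
```

```bash
python3 -m pendant '[[[0,-0.03,0.0003,0,0,0,0],[0,-0.07,0.0007,0,0,0,0],[0,-0.11,0.001,0,0,0,0],[0,-0.14,0.0013,0,0,0,0],[0,-0.16,0.0014,0,0,0,0]]]'
```

```text
time: 28.05
tcp_pos: [0.5703, -0.0306, 0.0625]
tcp_rot: [0.707, 0.021, -0.707, 0.021]
ft_force: [-3.4, -0.2, 5.3]
grip_width: 0.275
```

```bash
python3 -m pendant '[[[0,-0.03,0.0003,0,0,0,0],[0,-0.07,0.0005,0,0,0,0],[0,-0.11,0.0008,0,0,0,0],[0,-0.14,0.001,0,0,0,0],[0,-0.16,0.001,0,0,0,0]]]'
```

```text
time: 28.55
tcp_pos: [0.5675, 0.0093, 0.0625]
tcp_rot: [-0.707, -0.021, 0.707, -0.021]
ft_force: [-4.0, -0.5, 6.5]
grip_width: 0.277
```

```bash
python3 -m pendant '[[[0,-0.03,0.0003,0,0,0,0],[0,-0.06,0.0005,0,0,0,0],[0,-0.1,0.0006,0,0,0,0],[0,-0.12,0.0006,0,0,0,0],[0,-0.13,0.0006,0,0,0,0]]]'
```

```text
time: 29.05
tcp_pos: [0.5652, 0.0416, 0.0625]
tcp_rot: [-0.707, -0.021, 0.707, -0.021]
ft_force: [-3.7, -0.8, 7.0]
grip_width: 0.277
```

```bash
python3 -m pendant '[[[0,0,0,0,0,0,0],[-0.002,0,0,0,0,0,0],[-0.03,0,0,0,0,0,0],[-0.07,0,0,0,0,0,0],[-0.1,0.05,0,0,0,0,0]]]'; python3 -m pendant '[[[0,0.1,0,0,0,0,0],[0,0.25,-0.005,0,0,0,0],[0,0.35,-0.01,0,0,0,0],[0,0.38,-0.01,0,0,0,0],[0,0.38,-0.01,0,0,0,0]]]'; python3 - <<'E'
from h import *
p,d=read_camera('side');cv2.imwrite('pics/s11.png',cv2.resize(p[150:250,250:380,::-1],None,fx=6,fy=6,interpolation=cv2.INTER_CUBIC));np.savez('s11.npz',p=p)
p,d=read_camera('top');cv2.imwrite('pics/t11.png',cv2.resize(p[130:250,240:400,::-1],None,fx=5,fy=5,interpolation=cv2.INTER_CUBIC))
E
```

```text
time: 29.55
tcp_pos: [0.5668, 0.0295, 0.0878]
tcp_rot: [0.707, 0.022, -0.707, 0.022]
ft_force: [-1.1, 0.3, -2.4]
grip_width: 0.274
time: 30.05
tcp_pos: [0.5749, -0.0676, 0.0873]
tcp_rot: [0.707, 0.02, -0.707, 0.02]
ft_force: [0.2, 0.4, -2.1]
grip_width: 0.275
```

View pics/s11.png

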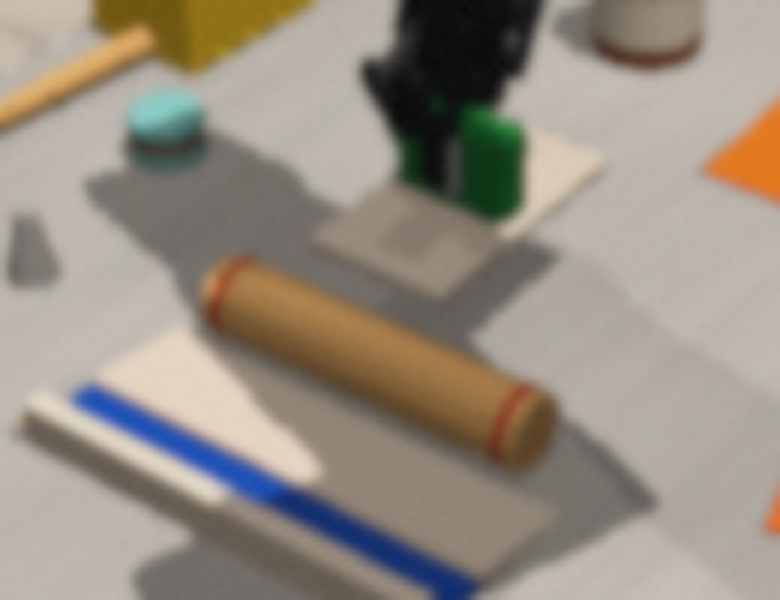

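View pics/t11.png

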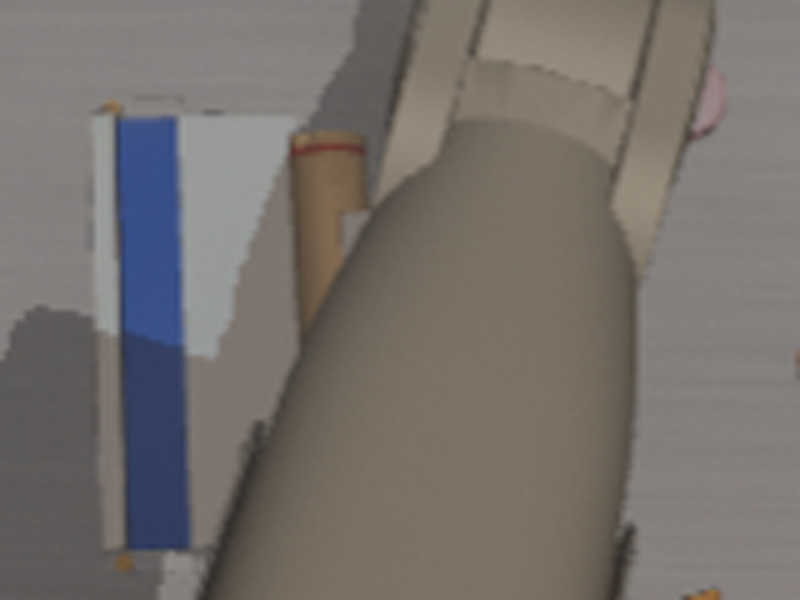

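```bash
python3 - <<'E'
from h import *
a=np.radians(3.35);r=np.array([.5525,.114])
def rest(m): dd=m[:2]-r; return (dd@[np.cos(a),np.sin(a)]).round(4),(dd@[-np.sin(a),np.cos(a)]).round(4)
def an(cam,L,R,z,off,k):
    q=np.array([L,R],float)/k+np.array(off); P=onplane(cam,q,z);v=P[0]-P[1];m=P.mean(0)
    print(m.round(4),P.round(4)[:,:2].tolist(),'len',np.hypot(v[0],v[1]).round(4),'ang',np.degrees(np.arctan2(v[1],v[0])).round(2),'rest',rest(m))
an('side',(232,293),(513,425),.022,(250,150),6)
an('side',(218,325),(498,462),.022,(250,150),6)
an('top',(291,160),(302,330),.022,(240,130),5)
an('top',(178,120),(188,548),.0105,(240,130),5)
print('end',onplane('top',[np.array([330,131])/5+[240,130]],.03))
plan(.57,-.027,.0873,np.radians(3.4))
E
```

```text
[0.5668 0.012  0.022 ] [[0.6582, 0.0174], [0.4754, 0.0065]] len 0.1832 ang 3.39 rest (np.float64(0.0083), np.float64(-0.1027))
[0.5544 0.0374 0.022 ] [[0.645, 0.0419], [0.4638, 0.0329]] len 0.1814 ang 2.87 rest (np.float64(-0.0026), np.float64(-0.0766))
[0.6007 0.0351 0.022 ] [[0.6499, 0.0392], [0.5516, 0.0309]] len 0.0987 ang 4.86 rest (np.float64(0.0435), np.float64(-0.0816))
[0.5511 0.0995 0.0105] [[0.6749, 0.1058], [0.4274, 0.0933]] len 0.2478 ang 2.89 rest (np.float64(-0.0022), np.float64(-0.0144))
end [[0.66551981 0.01703513 0.03      ]]
t 30.15 tcp [ 0.5744 -0.0656  0.0871] F [ 0.6  -0.24 -3.05] grip 0.274
R
 [[-1.000e-04  5.890e-02 -9.983e-01]
 [ 5.000e-04 -9.983e-01 -5.890e-02]
 [-1.000e+00 -5.000e-04  1.000e-04]]
shift row [-0.0008 -0.1552  0.0085] turn row [-0.0001  0.      0.0001] deg [-0.02  0.    0.03] mm [ -0.2 -38.8   2.1]
```

```bash
python3 -m pendant '[[[0.02,-0.05,0.005,0,0,0,0],[0.04,-0.1,0.01,0,0,0,0],[0.06,-0.11,0.011,0,0,0,0],[0.08,-0.11,0.011,0,0,0,0],[0.09,-0.11,0.011,0,0,0,0]]]';python3 -m pendant '[[[0.001,0,0,0,0,0,0],[0.002,0,0,0,0,0,0],[0.003,0,0,0,0,0,0],[0.003,0,0,0,0,0,0],[0.003,0,0,0,0,0,0]]]'
```

```text
time: 30.65
tcp_pos: [0.5698, -0.0378, 0.0636]
tcp_rot: [-0.706, -0.021, 0.707, -0.021]
ft_force: [0.8, -0.9, -2.4]
grip_width: 0.276
time: 31.15
tcp_pos: [0.5704, -0.0387, 0.0639]
tcp_rot: [0.707, 0.021, -0.707, 0.021]
ft_force: [-0.3, 0.3, -2.1]
grip_width: 0.276
```

```bash
python3 -m pendant '[[[0.0015,0,0,0,0,0,0],[0.003,0,0,0,0,0,0],[0.0045,0,0,0,0,0,0],[0.0055,0,0,0,0,0,0],[0.006,0,0,0,0,0,0]]]';python3 -m pendant '[[[0.0003,0,0,0,0,0,0],[0.0003,0,0,0,0,0,0],[0.0003,0,0,0,0,0,0],[0.0003,-0.006,0,0,0,0,0],[0.0003,-0.012,0,0,0,0,0]]]'
```

```text
time: 31.65
tcp_pos: [0.5702, -0.0385, 0.0625]
tcp_rot: [0.707, 0.021, -0.707, 0.021]
ft_force: [-0.8, -0.4, 1.3]
grip_width: 0.27
time: 32.15
tcp_pos: [0.5701, -0.0354, 0.0624]
tcp_rot: [0.707, 0.021, -0.707, 0.021]
ft_force: [-2.3, -0.3, 5.0]
grip_width: 0.273
```

```bash
python3 -m pendant '[[[0,-0.02,0,0,0,0,0],[0,-0.04,0,0,0,0,0],[0,-0.06,0.0002,0,0,0,0],[0,-0.08,0.0003,0,0,0,0],[0,-0.09,0.0004,0,0,0,0]]]'
```

```text
time: 32.65
tcp_pos: [0.5684, -0.0125, 0.0624]
tcp_rot: [0.707, 0.021, -0.707, 0.021]
ft_force: [-2.7, -0.2, 6.0]
grip_width: 0.276
```

```bash
python3 -m pendant '[[[-0.0001,-0.008,0,0,0,0,0],[-0.0002,-0.016,0,0,0,0,0],[-0.0003,-0.022,0,0,0,0,0],[-0.0004,-0.028,0,0,0,0,0],[-0.0005,-0.032,0,0,0,0,0]]]'
```

```text
time: 33.15
tcp_pos: [0.5679, -0.005, 0.0625]
tcp_rot: [-0.707, -0.021, 0.707, -0.021]
ft_force: [-3.0, -0.6, 6.4]
grip_width: 0.276
```

```bash
python3 -m pendant '[[[-0.0002,-0.004,0,0,0,0,0],[-0.0005,-0.008,0,0,0,0,0],[-0.0007,-0.012,0,0,0,0,0],[-0.0009,-0.016,0,0,0,0,0],[-0.001,-0.018,0,0,0,0,0]]]'
```

```text
time: 33.65
tcp_pos: [0.5675, -0.0006, 0.0628]
tcp_rot: [-0.707, -0.021, 0.707, -0.021]
ft_force: [-3.9, -1.4, 6.3]
grip_width: 0.271
```

```bash
python3 -m pendant '[[[-0.0005,-0.005,0,0,0,0,0],[-0.001,-0.01,0,0,0,0,0],[-0.0014,-0.015,0,0,0,0,0],[-0.0018,-0.02,0,0,0,0,0],[-0.0022,-0.024,0,0,0,0,0]]]'
```

```text
time: 34.15
tcp_pos: [0.5671, 0.0054, 0.0633]
tcp_rot: [-0.707, -0.021, 0.707, -0.021]
ft_force: [-4.4, -1.4, 6.0]
grip_width: 0.277
```

```bash
python3 -m pendant '[[[-0.0005,-0.007,0.0002,0,0,0,0],[-0.001,-0.014,0.0004,0,0,0,0],[-0.0015,-0.02,0.0006,0,0,0,0],[-0.002,-0.026,0.0007,0,0,0,0],[-0.0025,-0.032,0.0008,0,0,0,0]]]'
```

```text
time: 34.65
tcp_pos: [0.5665, 0.0133, 0.0639]
tcp_rot: [-0.707, -0.021, 0.707, -0.021]
ft_force: [-3.2, -2.0, 5.4]
grip_width: 0.273
```

```bash
python3 -m pendant '[[[-0.0005,-0.007,0.0002,0,0,0,0],[-0.001,-0.014,0.0004,0,0,0,0],[-0.0015,-0.02,0.0005,0,0,0,0],[-0.002,-0.026,0.0006,0,0,0,0],[-0.0025,-0.032,0.0006,0,0,0,0]]]'
```

```text
time: 35.15
tcp_pos: [0.5659, 0.0213, 0.0645]
tcp_rot: [-0.707, -0.021, 0.707, -0.021]
ft_force: [-2.7, -1.3, 5.7]
grip_width: 0.279
```

```bash
python3 -m pendant '[[[-0.0006,-0.008,0.0001,0,0,0,0],[-0.0012,-0.016,0.0002,0,0,0,0],[-0.0018,-0.024,0.0003,0,0,0,0],[-0.0024,-0.032,0.0004,0,0,0,0],[-0.0031,-0.04,0.0005,0,0,0,0]]]'
```

```text
time: 35.65
tcp_pos: [0.5653, 0.0313, 0.0653]
tcp_rot: [-0.707, -0.021, 0.707, -0.021]
ft_force: [-3.1, -0.1, 6.2]
grip_width: 0.277
```

```bash
python3 -m pendant '[[[-0.0006,-0.008,0.0001,0,0,0,0],[-0.0012,-0.016,0.0002,0,0,0,0],[-0.0018,-0.024,0.0002,0,0,0,0],[-0.0024,-0.032,0.0002,0,0,0,0],[-0.0031,-0.04,0.0002,0,0,0,0]]]'
```

```text
time: 36.15
tcp_pos: [0.5646, 0.0412, 0.0661]
tcp_rot: [-0.707, -0.021, 0.707, -0.021]
ft_force: [-4.8, -1.9, 5.3]
grip_width: 0.275
```

```bash
python3 -m pendant '[[[-0.0005,-0.008,0.0002,0,0,0,0],[-0.0011,-0.016,0.0004,0,0,0,0],[-0.0017,-0.024,0.0006,0,0,0,0],[-0.0023,-0.032,0.0008,0,0,0,0],[-0.003,-0.04,0.001,0,0,0,0]]]'
```

```text
time: 36.65
tcp_pos: [0.5639, 0.0512, 0.0669]
tcp_rot: [0.707, 0.021, -0.707, 0.021]
ft_force: [-2.9, -1.2, 5.2]
grip_width: 0.275
```

```bash
python3 -m pendant '[[[-0.0006,-0.008,0.0002,0,0,0,0],[-0.0012,-0.016,0.0004,0,0,0,0],[-0.0018,-0.024,0.0006,0,0,0,0],[-0.0024,-0.032,0.0008,0,0,0,0],[-0.003,-0.04,0.0008,0,0,0,0]]]'
```

```text
time: 37.15
tcp_pos: [0.5632, 0.0611, 0.0677]
tcp_rot: [0.707, 0.021, -0.707, 0.021]
ft_force: [-2.6, -1.8, 5.4]
grip_width: 0.271
```

```bash
python3 -m pendant '[[[-0.0006,-0.008,0.0001,0,0,0,0],[-0.0012,-0.016,0.0002,0,0,0,0],[-0.0018,-0.024,0.0003,0,0,0,0],[-0.0024,-0.032,0.0004,0,0,0,0],[-0.003,-0.04,0.0004,0,0,0,0]]]'
```

```text
time: 37.65
tcp_pos: [0.5625, 0.0711, 0.0684]
tcp_rot: [0.707, 0.02, -0.707, 0.021]
ft_force: [-2.2, -0.4, 5.2]
grip_width: 0.272
```

```bash
python3 -m pendant '[[[-0.0006,-0.008,0.0001,0,0,0,0],[-0.0012,-0.016,0.0002,0,0,0,0],[-0.0018,-0.024,0.0003,0,0,0,0],[-0.0024,-0.032,0.0004,0,0,0,0],[-0.0031,-0.04,0.0004,0,0,0,0]]]'; python3 - <<'E'
from h import *
print(status.sense()['wrist_torque'])
p,d=read_camera('side');cv2.imwrite('pics/s12.png',cv2.resize(p[170:250,250:360,::-1],None,fx=7,fy=7,interpolation=cv2.INTER_CUBIC))
E
```

```text
time: 38.15
tcp_pos: [0.5618, 0.0811, 0.0692]
tcp_rot: [0.707, 0.02, -0.707, 0.021]
ft_force: [-2.5, -0.7, 5.2]
grip_width: 0.272
[-0.33023607  0.46632591 -0.09178922]
```

View pics/s12.png

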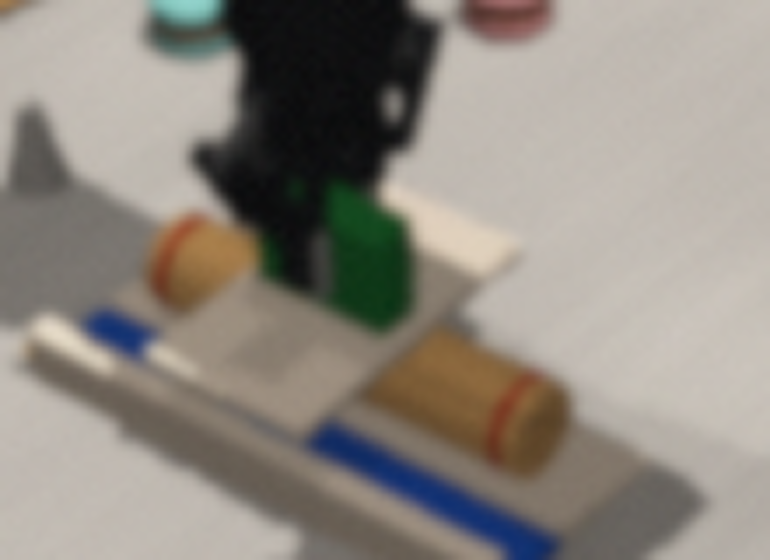

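```bash
cat >> h.py <<'E'
_a=np.radians(3.35);_r=np.array([.5525,.114])
def an(cam,L,R,z,off,k):
    q=np.array([L,R],float)/k+np.array(off); P=onplane(cam,q,z);v=P[0]-P[1];m=P.mean(0);dd=m[:2]-_r
    print(m.round(4),'len',np.hypot(v[0],v[1]).round(4),'ang',np.degrees(np.arctan2(v[1],v[0])).round(2),'rest',(dd@[np.cos(_a),np.sin(_a)]).round(4),(dd@[-np.sin(_a),np.cos(_a)]).round(4))
E
python3 -c "
from h import *
an('side',(177,258),(512,415),.0285,(250,170),7)"
python3 -m pendant '[[[-0.0006,-0.008,0.0001,0,0,0,0],[-0.0012,-0.016,0.0002,0,0,0,0],[-0.0018,-0.024,0.0003,0,0,0,0],[-0.0024,-0.032,0.0004,0,0,0,0],[-0.0031,-0.04,0.0004,0,0,0,0]]]'
```

```text
[0.5657 0.0718 0.0285] len 0.1818 ang 4.62 rest 0.0107 -0.0429
time: 38.7
tcp_pos: [0.5611, 0.091, 0.07]
tcp_rot: [0.707, 0.02, -0.707, 0.021]
ft_force: [-2.8, -0.9, 5.2]
grip_width: 0.273
```

```bash
python3 -m pendant '[[[-0.0006,-0.008,0.0001,0,0,0,0],[-0.0012,-0.016,0.0002,0,0,0,0],[-0.0018,-0.024,0.0003,0,0,0,0],[-0.0024,-0.032,0.0004,0,0,0,0],[-0.003,-0.04,0.0004,0,0,0,0]]]'
```

```text
time: 39.2
tcp_pos: [0.5605, 0.101, 0.0708]
tcp_rot: [0.707, 0.02, -0.707, 0.021]
ft_force: [-2.7, -1.2, 6.3]
grip_width: 0.273
```

```bash
python3 -m pendant '[[[-0.0006,-0.008,0.0001,0,0,0,0],[-0.0012,-0.016,0.0002,0,0,0,0],[-0.0018,-0.024,0.0003,0,0,0,0],[-0.0025,-0.032,0.0004,0,0,0,0],[-0.0032,-0.04,0.0004,0,0,0,0]]]'
```

```text
time: 39.7
tcp_pos: [0.5597, 0.111, 0.0715]
tcp_rot: [0.707, 0.02, -0.707, 0.021]
ft_force: [-2.5, -1.4, 6.4]
grip_width: 0.274
```

```bash
python3 -m pendant '[[[-0.0006,-0.008,0.0001,0,0,0,0],[-0.0012,-0.016,0.0002,0,0,0,0],[-0.0018,-0.024,0.0003,0,0,0,0],[-0.0024,-0.032,0.0004,0,0,0,0],[-0.0031,-0.04,0.0004,0,0,0,0]]]'
```

```text
time: 40.2
tcp_pos: [0.5592, 0.1173, 0.0721]
tcp_rot: [-0.707, -0.024, 0.707, -0.022]
ft_force: [-2.5, 0.6, 5.0]
grip_width: 0.279
```

```bash
python3 -c "
from h import *
s=status.sense();print(s['q'].round(3),s['wrist_torque'],s['tcp_rot']);plan(.5592,.1273,.0729,np.radians(3.4))"
```

```text
[ 6.500e-02  4.020e-01 -2.320e-01  9.370e-01  2.000e-03  3.142e+00] [-0.4111518   0.52802315 -0.14947353] [-0.70671846 -0.02381067  0.70674513 -0.02221222]
t 40.2 tcp [0.5592 0.1173 0.0721] F [-2.48  0.59  5.01] grip 0.279
R
 [[-1.000e-04  6.510e-02 -9.979e-01]
 [ 2.300e-03 -9.979e-01 -6.510e-02]
 [-1.000e+00 -2.300e-03 -0.000e+00]]
shift row [-0.0031 -0.0399 -0.0024] turn row [ 0.0009 -0.      0.0004] deg [ 0.33 -0.    0.13] mm [ -0.8 -10.   -0.6]
```

```bash
python3 -m pendant '[[[-0.0003,-0.004,0,-0.0015,0,0,0],[-0.0006,-0.008,0,-0.003,0,0,0],[-0.0009,-0.012,0.0001,-0.0045,0,0,0],[-0.0012,-0.016,0.0002,-0.006,0,0,0],[-0.0016,-0.02,0.0002,-0.007,0,0,0]]]'; python3 -c "
from h import *
s=status.sense();print(s['q'].round(4));plan(.5592,.1273,.0729,np.radians(3.4))"
```

```text
time: 40.7
tcp_pos: [0.5589, 0.1223, 0.0725]
tcp_rot: [0.706, 0.039, -0.706, 0.038]
ft_force: [-1.5, -0.7, 4.7]
grip_width: 0.272
[ 7.3900e-02  4.0250e-01 -2.2950e-01  9.3870e-01  2.3000e-03  3.1063e+00]
t 40.7 tcp [0.5589 0.1223 0.0725] F [-1.54 -0.73  4.73] grip 0.272
R
 [[ 0.00e+00  1.09e-01 -9.94e-01]
 [ 2.30e-03 -9.94e-01 -1.09e-01]
 [-1.00e+00 -2.30e-03 -3.00e-04]]
shift row [-0.0014 -0.0199 -0.0033] turn row [ 0.0079 -0.      0.0004] deg [ 2.86 -0.01  0.13] mm [-0.4 -5.  -0.8]
```

```bash
python3 -m pendant '[[[-0.0005,-0.006,-0.0001,-0.0004,0,0,0],[-0.001,-0.012,-0.0002,-0.0008,0,0,0],[-0.0015,-0.02,-0.0004,-0.0012,0,0,0],[-0.002,-0.026,-0.0005,-0.0016,0,0,0],[-0.0024,-0.032,-0.0006,-0.002,0,0,0]]]'; python3 - <<'E'
from h import *
s=status.sense();print(s['q'].round(4)[5],s['wrist_torque'])
p,d=read_camera('side');cv2.imwrite('pics/s13.png',cv2.resize(p[170:250,250:360,::-1],None,fx=7,fy=7,interpolation=cv2.INTER_CUBIC))
E
```

```text
time: 41.2
tcp_pos: [0.5584, 0.1304, 0.0731]
tcp_rot: [0.706, 0.044, -0.706, 0.042]
ft_force: [-2.0, -1.1, 4.2]
grip_width: 0.271
3.1079 [-0.43687248  0.37003248 -0.15039502]
```

View pics/s13.png

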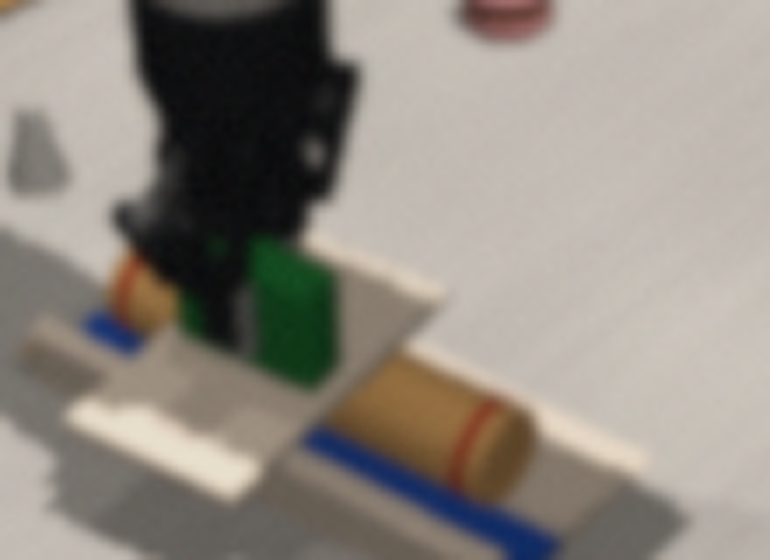

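```bash
python3 -c "
from h import *
an('side',(130,292),(472,444),.0325,(250,170),7)"
python3 -m pendant '[[[-0.0004,-0.005,-0.0001,-0.0004,0,0,0],[-0.0008,-0.01,-0.0002,-0.0008,0,0,0],[-0.0011,-0.015,-0.0003,-0.001,0,0,0],[-0.0014,-0.02,-0.0004,-0.0013,0,0,0],[-0.0017,-0.024,-0.0005,-0.0015,0,0,0]]]'
```

```text
[0.5626 0.1019 0.0325] len 0.1793 ang 6.54 rest 0.0094 -0.0126
time: 41.75
tcp_pos: [0.5578, 0.1366, 0.0733]
tcp_rot: [0.706, 0.048, -0.705, 0.045]
ft_force: [-0.1, 0.2, 2.1]
grip_width: 0.271
```

```bash
python3 -m pendant '[[[-0.0001,-0.004,-0.0002,-0.0004,0,0,0],[-0.0002,-0.008,-0.0003,-0.0008,0,0,0],[-0.0002,-0.012,-0.0004,-0.001,0,0,0],[-0.0002,-0.016,-0.0005,-0.0012,0,0,0],[-0.0002,-0.016,-0.0005,-0.0012,0,0,0]]]'; python3 - <<'E'
from h import *
s=status.sense();print(s['q'].round(4)[5],s['wrist_torque'])
p,d=read_camera('side');cv2.imwrite('pics/s14.png',cv2.resize(p[170:250,250:360,::-1],None,fx=7,fy=7,interpolation=cv2.INTER_CUBIC))
E
```

```text
time: 42.25
tcp_pos: [0.5572, 0.1405, 0.0732]
tcp_rot: [-0.705, -0.05, 0.705, -0.048]
ft_force: [0.6, 0.2, -1.1]
grip_width: 0.268
3.1083 [-0.01978211 -0.17649448 -0.02514059]
```

View pics/s14.png

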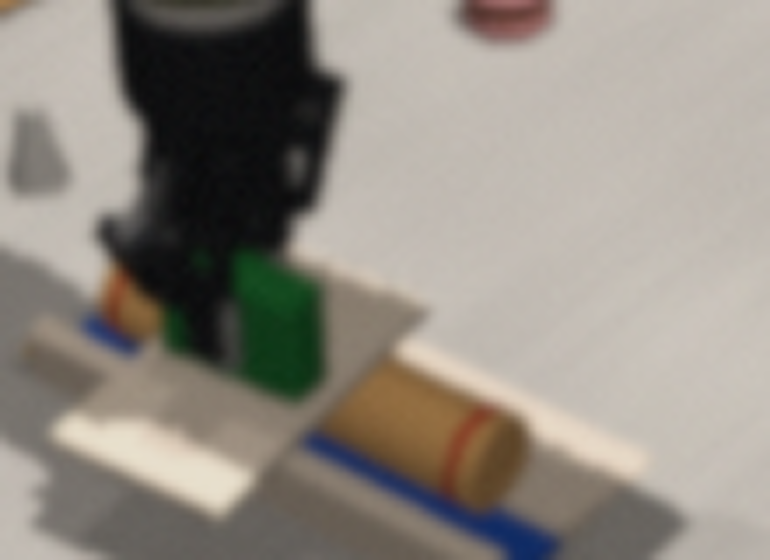

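```bash
python3 -m pendant '[[[0.0004,-0.002,-0.0001,-0.0002,0,0,0],[0.0008,-0.007,-0.0003,-0.0006,0,0,0],[0.001,-0.012,-0.0005,-0.001,0,0,0],[0.001,-0.016,-0.0008,-0.0012,0,0,0],[0.001,-0.02,-0.001,-0.0014,0,0,0]]]'
```

```text
time: 42.8
tcp_pos: [0.5562, 0.1453, 0.0729]
tcp_rot: [-0.705, -0.053, 0.706, -0.051]
ft_force: [0.3, 0.5, -2.2]
grip_width: 0.275
```

```bash
python3 - <<'E'
from h import *
p,d=read_camera('side');cv2.imwrite('pics/s15.png',cv2.resize(p[170:250,250:360,::-1],None,fx=7,fy=7,interpolation=cv2.INTER_CUBIC))
p,d=read_camera('top');cv2.imwrite('pics/t15.png',cv2.resize(p[140:250,240:360,::-1],None,fx=5,fy=5,interpolation=cv2.INTER_CUBIC))
E
```

```text
(no output)
```

View pics/s15.png

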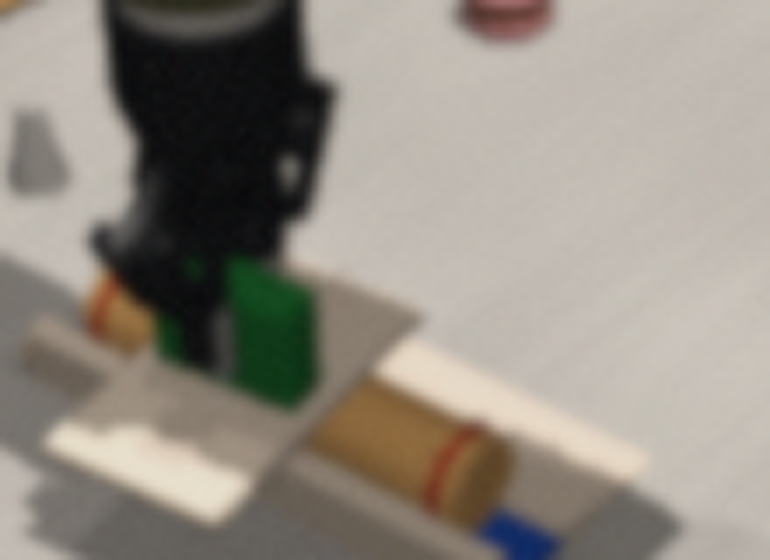

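View pics/t15.png

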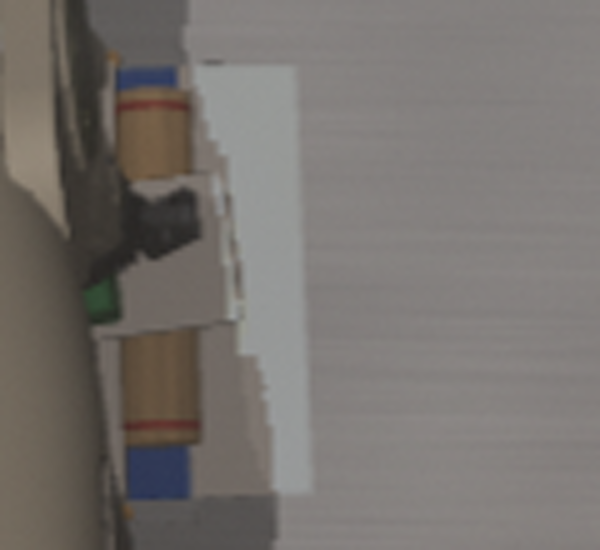

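```bash
python3 -c "
from h import *
an('top',(154,103),(162.5,427),.035,(240,140),5)
an('top',(118,103),(125,427),.03,(240,140),5);an('top',(190,103),(200,427),.03,(240,140),5)
an('side',(105,305),(452,466),.0295,(250,170),7)
an('top',(117,88),(128,497),.0075,(240,140),5)"
```

```text
[0.5578 0.1117 0.035 ] len 0.1844 ang 3.14 rest 0.0052 -0.0026
[0.5582 0.1329 0.03  ] len 0.1851 ang 3.0 rest 0.0068 0.0186
[0.5589 0.0914 0.03  ] len 0.1851 ang 3.28 rest 0.005 -0.023
[0.565  0.1137 0.0295] len 0.1841 ang 5.77 rest 0.0124 -0.001
[0.5459 0.1344 0.0075] len 0.2372 ang 3.28 rest -0.0054 0.0208
```

```bash
python3 -m pendant '[[[0.0015,0,0,0,0,0,0],[0.003,0,0,0,0,0,0],[0.0045,0,0,0,0,0,0],[0.0055,0,0,0,0,0,0],[0.0065,0,0,0,0,0,0]]]'; python3 -m pendant '[[[0.0005,0,0,0,0,0,0],[0.001,0,0,0,0,0,0],[0.0015,0,0,0,0,0,0],[0.002,0,0,0,0,0,0],[0.0025,0,0,0,0,0,0]]]'
```

```text
time: 43.4
tcp_pos: [0.5568, 0.1452, 0.0716]
tcp_rot: [0.705, 0.053, -0.705, 0.051]
ft_force: [-0.6, 0.3, -2.0]
grip_width: 0.27
time: 43.9
tcp_pos: [0.5568, 0.1453, 0.071]
tcp_rot: [0.705, 0.053, -0.705, 0.051]
ft_force: [0.5, -0.8, -2.8]
grip_width: 0.271
```

```bash
python3 -m pendant '[[[0.0006,0,0,0,0,0,0],[0.0012,0,0,0,0,0,0],[0.0018,0,0,0,0,0,0],[0.0024,0,0,0,0,0,0],[0.0028,0,0,0,0,0,0]]]'; python3 -m pendant '[[[0.0005,0,0,0,0,0,0],[0.001,0,0,0,0,0,0],[0.0014,0,0,0,0,0,0],[0.0018,0,0,0,0,0,0],[0.0018,0,0,0,0,0,0]]]'
```

```text
time: 44.4
tcp_pos: [0.5568, 0.1453, 0.0704]
tcp_rot: [0.705, 0.053, -0.705, 0.051]
ft_force: [0.2, -0.8, -0.4]
grip_width: 0.271
time: 44.9
tcp_pos: [0.5568, 0.1453, 0.0703]
tcp_rot: [0.705, 0.053, -0.705, 0.051]
ft_force: [-2.8, -0.7, 5.7]
grip_width: 0.275
```

```bash
python3 -m pendant '[[[-0.003,0,0,0,0,0,0],[-0.02,0,0,0,0,0,0],[-0.08,0,0,0,0,0,0],[-0.15,0,0,0,0,0,0],[-0.22,0.05,0,0,0,0,0]]]'; python3 -c "
from h import *
plan(.4904,-.356,.12,np.radians(4))"
```

```text
time: 45.4
tcp_pos: [0.5582, 0.1337, 0.1249]
tcp_rot: [-0.705, -0.054, 0.705, -0.051]
ft_force: [0.1, -0.2, -1.8]
grip_width: 0.274
t 45.4 tcp [0.5582 0.1337 0.1249] F [ 0.08 -0.17 -1.77] grip 0.274
R
 [[-1.200e-03  1.487e-01 -9.889e-01]
 [ 3.400e-03 -9.889e-01 -1.487e-01]
 [-1.000e+00 -3.600e-03  7.000e-04]]
shift row [0.0131 1.8966 0.5594] turn row [0.0126 0.0001 0.0006] deg [4.55 0.05 0.2 ] mm [  3.3 474.2 139.9]
```

```bash
python3 -m pendant '[[[0,0.18,0.05,0,0,0,0],[0,0.37,0.1,0.003,0,0,0],[0,0.56,0.16,0.006,0,0,0],[0,0.75,0.22,0.009,0,0,0],[0,0.94,0.28,0.0126,0,0,0]]]'; python3 - <<'E'
from h import *
p,d=read_camera('top');cv2.imwrite('pics/t16.png',cv2.resize(p[140:250,240:360,::-1],None,fx=5,fy=5,interpolation=cv2.INTER_CUBIC))
plan(.4904,-.356,.12,np.radians(4))
E
```

```text
time: 45.9
tcp_pos: [0.5235, -0.1117, 0.1241]
tcp_rot: [0.707, 0.025, -0.707, 0.023]
ft_force: [0.4, 0.5, -1.6]
grip_width: 0.275
t 45.95 tcp [ 0.5229 -0.1195  0.1241] F [-0.03 -5.7  -3.06] grip 0.276
R
 [[-2.000e-04  5.980e-02 -9.982e-01]
 [-3.100e-03 -9.982e-01 -5.980e-02]
 [-1.000e+00  3.100e-03  4.000e-04]]
shift row [0.0194 0.9366 0.1864] turn row [-0.0016  0.0001 -0.0005] deg [-0.57  0.02 -0.17] mm [  4.8 234.2  46.6]
```

View pics/t16.png

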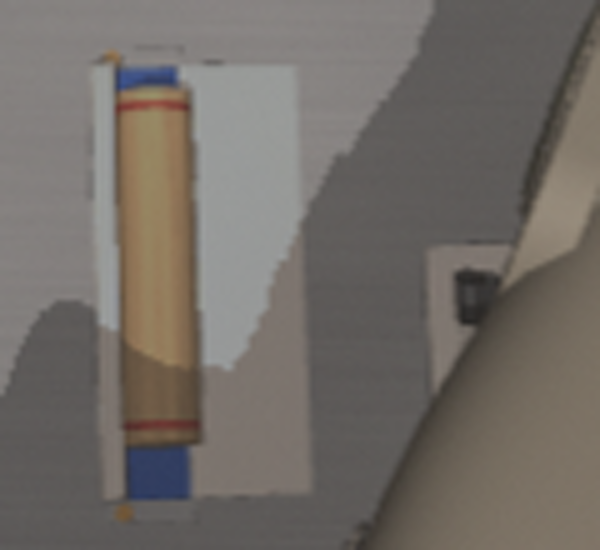

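```bash
python3 -m pendant '[[[0,0.15,0.03,0,0,0,0],[0,0.35,0.07,-0.001,0,0,0],[0,0.55,0.11,-0.0016,0,0,0],[0,0.75,0.15,-0.0016,0,0,0],[0.01,0.9,0.18,-0.0016,0,0,0]]]'; python3 -m pendant '[[[0.01,0.02,0.004,0,0,0,0],[0.05,0.03,0.005,0,0,0,0],[0.1,0.03,0.005,0,0,0,0],[0.15,0.03,0.005,0,0,0,0],[0.18,0.03,0.005,0,0,0,0]]]'; python3 -c "
from h import *
plan(.4904,-.356,.0216,np.radians(4))"
```

```text
time: 46.45
tcp_pos: [0.4942, -0.3403, 0.1211]
tcp_rot: [0.707, 0.028, -0.706, 0.027]
ft_force: [0.4, -0.6, -2.7]
grip_width: 0.273
time: 46.95
tcp_pos: [0.4932, -0.3426, 0.0738]
tcp_rot: [-0.706, -0.03, 0.707, -0.027]
ft_force: [0.3, 0.1, -2.4]
grip_width: 0.274
t 46.95 tcp [ 0.4932 -0.3426  0.0738] F [ 0.29  0.05 -2.45] grip 0.274
R
 [[-0.0023  0.0803 -0.9968]
 [ 0.0051 -0.9968 -0.0803]
 [-1.     -0.0052  0.0019]]
shift row [0.2087 0.0535 0.0151] turn row [0.0017 0.0003 0.0008] deg [0.61 0.11 0.3 ] mm [52.2 13.4  3.8]
```

```bash
python3 -m pendant '[[[0.03,0.03,0.008,0,0,0,0],[0.08,0.053,0.015,0.0017,0,0.0008,0],[0.13,0.053,0.015,0.0017,0,0.0008,0],[0.17,0.053,0.015,0.0017,0,0.0008,0],[0.185,0.053,0.015,0.0017,0,0.0008,0]]]'; python3 -m pendant '[[[0.003,0,0,0,0,0,0],[0.006,0,0,0,0,0,0],[0.009,0,0,0,0,0,0],[0.011,0,0,0,0,0,0],[0.013,0,0,0,0,0,0]]]'; python3 -c "
from h import *
plan(.4904,-.356,.0216,np.radians(4))"
```

```text
time: 47.45
tcp_pos: [0.4901, -0.3576, 0.0279]
tcp_rot: [-0.706, -0.024, 0.707, -0.024]
ft_force: [-0.1, 0.2, -2.2]
grip_width: 0.277
time: 47.95
tcp_pos: [0.4912, -0.3585, 0.0268]
tcp_rot: [0.707, 0.023, -0.706, 0.025]
ft_force: [-0.0, 1.1, -1.6]
grip_width: 0.274
t 47.95 tcp [ 0.4912 -0.3585  0.0268] F [-0.05  1.08 -1.64] grip 0.274
R
 [[ 8.000e-04  6.780e-02 -9.977e-01]
 [-2.700e-03 -9.977e-01 -6.780e-02]
 [-1.000e+00  2.700e-03 -6.000e-04]]
shift row [ 0.0208 -0.0102  0.0027] turn row [-0.0003 -0.0001 -0.0004] deg [-0.11 -0.03 -0.16] mm [ 5.2 -2.5  0.7]
```

```bash
python3 -m pendant '[[[0.004,0,0,0,0,-0.0004,0],[0.008,0,0,0,0,-0.0004,0],[0.012,0,0,0,0,-0.0004,0],[0.016,0,0,0,0,-0.0004,0],[0.018,0,0,0,0,-0.0004,0]]]'; python3 -m pendant '[[[0.0005,0,0,0,0,0,0],[0.001,0,0,0,0,0,0],[0.0015,0,0,0,0,0,0],[0.002,0,0,0,0,0,0],[0.0025,0,0,0,0,0,0]]]'
```

```text
time: 48.45
tcp_pos: [0.4909, -0.3583, 0.0218]
tcp_rot: [-0.707, -0.024, 0.707, -0.024]
ft_force: [0.2, 0.3, -2.0]
grip_width: 0.275
time: 48.95
tcp_pos: [0.491, -0.3583, 0.0216]
tcp_rot: [0.707, 0.024, -0.707, 0.024]
ft_force: [-1.6, 2.0, 1.8]
grip_width: 0.273
```

```bash
python3 -m pendant '[[[0,0,0,0,0,0,40],[0,0,0,0,0,0,100],[0,0,0,0,0,0,100],[0,0,0,0,0,0,100],[0,0,0,0,0,0,100]]]'; python3 -m pendant '[[[0,0,0,0,0,0,100],[0,0,0,0,0,0,100],[0,0,0,0,0,0,100],[-0.02,0,0,0,0,0,100],[-0.06,0,0,0,0,0,100]]]'
```

```text
time: 49.45
tcp_pos: [0.491, -0.3584, 0.0213]
tcp_rot: [0.707, 0.024, -0.707, 0.024]
ft_force: [-0.1, 0.1, -0.8]
grip_width: 0.998
time: 49.95
tcp_pos: [0.4905, -0.3578, 0.036]
tcp_rot: [-0.706, -0.025, 0.707, -0.023]
ft_force: [1.5, 0.9, -0.1]
grip_width: 1.0
```

```bash
python3 -m pendant '[[[-0.1,0,0,0,0,0,100],[-0.25,0,0,0,0,0,100],[-0.4,0,0,0,0,0,100],[-0.55,0,0,0,0,0,100],[-0.6,0.15,0,0,0,0,100]]]'; python3 -m pendant '[[[0,0.15,0.1,0,0,0,100],[0,0.3,0.2,0,0,0,100],[0,0.45,0.3,0,0,0,100],[0,0.5,0.4,0,0,0,100],[0,0.5,0.4,0,0,0,100]]]'; python3 - <<'E'
from h import *
p,d=read_camera('top');cv2.imwrite('pics/t17.png',p[:,:,::-1]);np.savez('t17.npz',p=p,d=d)
p,d=read_camera('side');cv2.imwrite('pics/s17.png',p[:,:,::-1])
E
```

```text
time: 50.45
tcp_pos: [0.4952, -0.3939, 0.193]
tcp_rot: [0.708, 0.024, -0.705, 0.027]
ft_force: [1.2, -1.8, 0.6]
grip_width: 0.997
time: 50.95
tcp_pos: [0.3991, -0.53, 0.1869]
tcp_rot: [-0.707, -0.022, 0.707, -0.022]
ft_force: [-0.5, 0.3, -0.2]
grip_width: 0.994
```

View pics/t17.png

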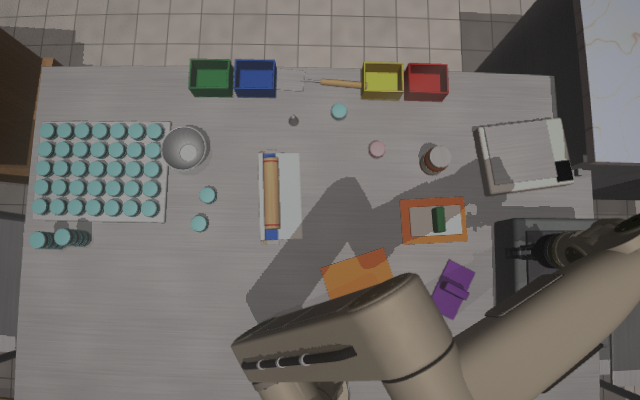

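View pics/s17.png

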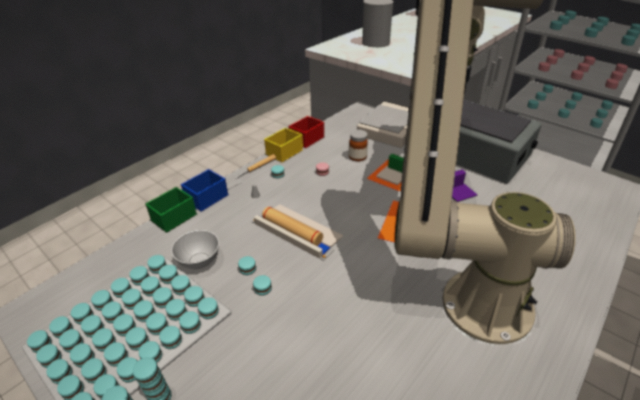

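```bash
python3 - <<'E'
from h import *
f=np.load('t17.npz');p,d=f['p'],f['d'];hsv=cv2.cvtColor(p,cv2.COLOR_RGB2HSV);H,S,V=cv2.split(hsv)
def R(m,box,z,n):
    M=np.zeros(m.shape,np.uint8);x0,y0,x1,y1=box;M[y0:y1,x0:x1]=m[y0:y1,x0:x1]
    c=max(cv2.findContours(M,0,1)[0],key=cv2.contourArea).reshape(-1,2)
    k=M>0;vv,uu=np.nonzero(k&(d>0));o,dr=ray('top',np.c_[uu,vv]);P=o+dr*d[vv,uu][:,None]
    r=cv2.minAreaRect((onplane('top',c,z)[:,:2]*1000).astype(np.float32));print(n,np.round(r[0],1),np.round(r[1],1),round(r[2],2),'z',np.percentile(P[:,2],[2,50,98]).round(4))
    return np.array(r[0])/1000
m=R((H<25)&(S>60),(258,150,285,235),.03,'pin');a=np.radians(3.35);dd=m-[.5525,.114];print('rest',dd@[np.cos(a),np.sin(a)],dd@[-np.sin(a),np.cos(a)])
R((H>40)&(H<85)&(S>80),(400,190,470,250),.062,'handle');R((H<20)&(S>130),(395,190,475,250),.003,'mat');R((S<45)&(V>50),(408,203,463,238),.011,'plate')
R((H>150)&(S>20),(362,138,392,162),.03,'mac');
print(status.sense()['ft_force'],status.sense()['time'])
E
```

```text
pin [558.6 114.2] [201.2  42.9] 3.21 z [0.0319 0.0485 0.0554]
rest 0.006085268461542023 -0.00019879871363458646
handle [ 489.9 -357.5] [63.7 18.9] 4.3 z [0.057  0.0621 0.067 ]
mat [ 491.  -353.8] [128.7 188. ] 4.05 z [-0.002   0.0035  0.0086]
plate [ 489.3 -357.9] [ 83.4 147.3] 3.9 z [0.0057 0.0115 0.0321]
mac [ 691.3 -186.6] [42.2 43. ] 68.85 z [0.0235 0.03   0.0352]
[ 0.2562418  -0.51274023  0.40260298] 51.05
```

All the measurements are within limits, so I'm handing the job in.

```bash
python3 -c "
from plant import ticket
print(ticket.job_done())"
```

```text
the job is handed in; nothing more can be done
None
```

The pin is parked in the blue bed square against the stop, and the smoother is back flat on the orange mat. I handed the job in at about 51 s of the 72 s allowed; no verdict is reported.

**What went wrong on the way**
- **First climb lost:** a sideways correction unloaded the smoother, and the pin rolled back down the ramp onto the bench at about 0.28 m/s by camera estimate (limit 0.4).
- **Macaron moved:** the pin came to rest against the pink macaron and shifted it about 9 mm (limit 20 mm).
- **Recovery:** I brought the pin back in two bench strokes. The next stroke went up the ramp and over the edge.
- **Joint limit:** near the top of the ramp the last joint reached the end of its range (measured 3.142 against a stated 3.14). The controller stopped it there. I yawed the smoother a few degrees to finish.

**Last checks**
- **Pin:** rest x is about +6 mm and y about 0 mm, and the axis is within 0.005 rad of the rest. Touching it again with the smoother put its top about 52 mm above the bench, so it is seated in the bed. One side-view reading gave an angle about 2.4° off. I trusted the top view, which showed it square.
- **Smoother:** it lies flat about 4 mm from the mat's centre. The gripper is clear, with about 0 N at the wrist.
- **Pressing force:** the smoother pressed on the pin with at most about 10 N at the end of each move (limit 18 N). I had no readings between those points.
- **Bystanders:** I measured only the pink macaron at the end; the others look unmoved in the last pictures.

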